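# Grade a basket of washed trackball balls and refit the 38 mm ones

### The job

Push the lane tray fully home under the ball grader, tip the whole basket of washed balls into the grader's hopper so that they roll down and drop into the tray's lanes by size, and stand the empty basket back on its drip mat. Then draw the tray out clear of the grader, see that every ball lies in the lane of its own size (move any stray by hand), and set every 38 mm ball into one of the open trackball units, one ball to a unit; leave the 25 and 50 mm balls in their lanes and push the tray fully home again. Leave the phone, the bottle and the screwdriver alone.

Things in the scene. Friction and masses are not known exactly. Their poses are not given: they have to be found in the camera images.
- home (a point): the ball grader, fixed: a V channel falling 6 degrees along -y, its slot stepping wider so balls drop by size: 25, 38, then 50 mm off the end. Point on the bench where tray_mid comes when the tray is fully home against the back stop; x into the bay, y uphill. Channel within 55 mm of x 0, sides 124 to 153 mm high. Guide strips 14 mm high at y +148 and -156, to x -235; tail plate y -156, 112 high
- hopper (a point): the grader's open feed hopper: point at mid-width, 150 mm above the bench; axes as home, 34 mm in +x of it. Padded head board, 205 mm high, 65 mm off in +y; open towards -y. Upright near side 66 mm off in -x, sloping far side up to 66 mm off in +x, tops 190 mm high; the channel, 64 mm wide, runs below the near half. Balls tipped in towards the head board (+y) stop there and run down the channel by themselves
- tray_mid (a point): the lane tray, grey, 0.4 kg, loose between the guide strips (3 mm play): open-topped, 130 mm deep (x), 288 mm wide (y), front and back walls 50 mm high, dividers 57 and 70 mm. Point on its underside at mid-depth; x points into the grader. It starts partly drawn out towards the robot (-x) and slides with a few newtons
- tray_tab (a point): the tray's orange pull tab, an upright fin at its front: 12 mm thick (y), 58 mm long (x), from 4 to 50 mm above the bench. Point in it 40 mm in front of the front wall, 105 mm in -x of tray_mid, 30 mm above the bench. Pinch it from above across y
- lane25 (a point): lane for 25 mm balls (white floor, 80 mm wide in y). Point on the floor in the lane's middle, axes as the tray's. Lane floors are foam-lined, dip 10 degrees from both sides to a valley along x, and fall 3 degrees to the front (-x): balls settle in the valley, mostly at the front
- lane38 (a point): middle of the tray's lane for 38 mm balls (yellow floor, 97 mm wide in y), made like the others
- lane50 (a point): middle of the tray's lane for 50 mm balls (blue floor, 97 mm wide in y), made like the others
- basket_bail (a point): middle of the washing basket's black grip bar: along x across its middle, 12 mm thick (y), 26 mm tall, 118 mm above the basket's underside, z up when level. Steel basket 98 mm (x) by 165 mm (y), 0.3 kg (full up to 0.75), sides 64 mm high, spout at +y. Rubber-lined floor, level, with an 18 degree ramp up to the spout: carry it level and smoothly; balls roll out when tipped 0.35 to 0.65 rad spout down
- basket_spout (a point): lip of the basket's open spout, 101 mm in +y of the bail and 17 mm above the basket's underside; the lip is 98 mm wide and sticks out 23 mm beyond the basket's front wall
- mat: black rubber drip mat, fixed, 160 mm (x) by 210 mm (y), 3 mm thick; origin at its middle, on the bench. The basket starts on it
- ball25a (a point): centre of a loose polished trackball ball, 25 mm diameter, white or light grey, 14 g; starts in the basket; may be absent
- ball25b (a point): centre of a loose polished trackball ball, 25 mm diameter, white or light grey, 14 g; starts in the basket; may be absent
- ball25c (a point): centre of a loose polished trackball ball, 25 mm diameter, white or light grey, 14 g; starts in the basket; may be absent
- ball38a (a point): centre of a loose polished trackball ball, 38 mm diameter, red, 49 g; starts in the basket; may be absent
- ball38b (a point): centre of a loose polished trackball ball, 38 mm diameter, red, 49 g; starts in the basket; may be absent
- ball38c (a point): centre of a loose polished trackball ball, 38 mm diameter, red, 49 g; starts in the basket; may be absent
- ball50a (a point): centre of a loose polished trackball ball, 50 mm diameter, black or dark blue, 111 g; starts in the basket; may be absent
- ball50b (a point): centre of a loose polished trackball ball, 50 mm diameter, black or dark blue, 111 g; starts in the basket; may be absent
- seat0 (a point): centre of the empty round cup in the top face of trackball unit 0, one of three black units 58 mm square in a row, 66 mm apart, on a fixed aluminium stand. The face is 40 mm above the bench, the cup 31 mm wide; a 38 mm ball set in it rests on the rim with its centre 11 mm above this point
- seat1 (a point): centre of the empty round cup in the top face of trackball unit 1, one of three black units 58 mm square in a row, 66 mm apart, on a fixed aluminium stand. The face is 40 mm above the bench, the cup 31 mm wide; a 38 mm ball set in it rests on the rim with its centre 11 mm above this point
- seat2 (a point): centre of the empty round cup in the top face of trackball unit 2, one of three black units 58 mm square in a row, 66 mm apart, on a fixed aluminium stand. The face is 40 mm above the bench, the cup 31 mm wide; a 38 mm ball set in it rests on the rim with its centre 11 mm above this point
- phone: dark smartphone lying by, 150 x 72 x 9 mm; leave alone
- cleaner: bottle of cleaner, 52 mm wide, 140 mm high, origin under its base; leave alone
- driver: orange screwdriver lying by; leave alone
Mind the look-alikes: they are no part of the job. What is shaped like the part that bears ball38a but turquoise is not meant.

How it is judged (in metres and radians):
On the way, in this order (a step that is already met when the one before it is completed fails the run):
1. the tray is pushed fully home under the grader (within 8 mm) (x of tray_mid in the frame of home above -0.008 m), for 0.2 s.
2. every ball has run down through the grader into the tray, the tray still home (x of tray_mid in the frame of home above -0.008 m and x of ball25a in the frame of tray_mid between -0.066 and 0.066 m and y of ball25a in the frame of tray_mid between -0.15 and 0.145 m and z of ball25a in the frame of tray_mid between 0 and 0.07 m and x of ball25b in the frame of tray_mid between -0.066 and 0.066 m and y of ball25b in the frame of tray_mid between -0.15 and 0.145 m and z of ball25b in the frame of tray_mid between 0 and 0.07 m and x of ball25c in the frame of tray_mid between -0.066 and 0.066 m and y of ball25c in the frame of tray_mid between -0.15 and 0.145 m and z of ball25c in the frame of tray_mid between 0 and 0.07 m and x of ball38a in the frame of tray_mid between -0.066 and 0.066 m and y of ball38a in the frame of tray_mid between -0.15 and 0.145 m and z of ball38a in the frame of tray_mid between 0 and 0.07 m and x of ball38b in the frame of tray_mid between -0.066 and 0.066 m and y of ball38b in the frame of tray_mid between -0.15 and 0.145 m and z of ball38b in the frame of tray_mid between 0 and 0.07 m and x of ball38c in the frame of tray_mid between -0.066 and 0.066 m and y of ball38c in the frame of tray_mid between -0.15 and 0.145 m and z of ball38c in the frame of tray_mid between 0 and 0.07 m and x of ball50a in the frame of tray_mid between -0.066 and 0.066 m and y of ball50a in the frame of tray_mid between -0.15 and 0.145 m and z of ball50a in the frame of tray_mid between 0 and 0.07 m and x of ball50b in the frame of tray_mid between -0.066 and 0.066 m and y of ball50b in the frame of tray_mid between -0.15 and 0.145 m and z of ball50b in the frame of tray_mid between 0 and 0.07 m), for 0.3 s.
3. the tray is drawn out at least 120 mm, every ball in the lane of its own size (x of tray_mid in the frame of home below -0.12 m and x of ball25a in the frame of lane25 between -0.066 and 0.066 m and y of ball25a in the frame of lane25 between -0.042 and 0.042 m and z of ball25a in the frame of lane25 between 0 and 0.065 m and x of ball25b in the frame of lane25 between -0.066 and 0.066 m and y of ball25b in the frame of lane25 between -0.042 and 0.042 m and z of ball25b in the frame of lane25 between 0 and 0.065 m and x of ball25c in the frame of lane25 between -0.066 and 0.066 m and y of ball25c in the frame of lane25 between -0.042 and 0.042 m and z of ball25c in the frame of lane25 between 0 and 0.065 m and x of ball38a in the frame of lane38 between -0.066 and 0.066 m and y of ball38a in the frame of lane38 between -0.0505 and 0.0505 m and z of ball38a in the frame of lane38 between 0 and 0.065 m and x of ball38b in the frame of lane38 between -0.066 and 0.066 m and y of ball38b in the frame of lane38 between -0.0505 and 0.0505 m and z of ball38b in the frame of lane38 between 0 and 0.065 m and x of ball38c in the frame of lane38 between -0.066 and 0.066 m and y of ball38c in the frame of lane38 between -0.0505 and 0.0505 m and z of ball38c in the frame of lane38 between 0 and 0.065 m and x of ball50a in the frame of lane50 between -0.066 and 0.066 m and y of ball50a in the frame of lane50 between -0.0505 and 0.0505 m and z of ball50a in the frame of lane50 between 0 and 0.065 m and x of ball50b in the frame of lane50 between -0.066 and 0.066 m and y of ball50b in the frame of lane50 between -0.0505 and 0.0505 m and z of ball50b in the frame of lane50 between 0 and 0.065 m), for 0.2 s.
At the end, for the whole second after the job is handed in: Every 38 mm ball rests in a trackball unit's cup (within 6 mm of its axis, seated), every 25 and 50 mm ball lies in its own lane of the tray, the tray is fully home again (within 8 mm), and the empty basket stands level on the drip mat (bail within 60 mm of the mat's middle) (x of tray_mid in the frame of home above -0.008 m and x of ball25a in the frame of lane25 between -0.066 and 0.066 m and y of ball25a in the frame of lane25 between -0.042 and 0.042 m and z of ball25a in the frame of lane25 between 0 and 0.065 m and x of ball25b in the frame of lane25 between -0.066 and 0.066 m and y of ball25b in the frame of lane25 between -0.042 and 0.042 m and z of ball25b in the frame of lane25 between 0 and 0.065 m and x of ball25c in the frame of lane25 between -0.066 and 0.066 m and y of ball25c in the frame of lane25 between -0.042 and 0.042 m and z of ball25c in the frame of lane25 between 0 and 0.065 m and x of ball50a in the frame of lane50 between -0.066 and 0.066 m and y of ball50a in the frame of lane50 between -0.0505 and 0.0505 m and z of ball50a in the frame of lane50 between 0 and 0.065 m and x of ball50b in the frame of lane50 between -0.066 and 0.066 m and y of ball50b in the frame of lane50 between -0.0505 and 0.0505 m and z of ball50b in the frame of lane50 between 0 and 0.065 m and ((horizontal distance between ball38a and seat0 below 0.006 m and z of ball38a in the frame of seat0 between 0.006 and 0.016 m) or (horizontal distance between ball38a and seat1 below 0.006 m and z of ball38a in the frame of seat1 between 0.006 and 0.016 m) or (horizontal distance between ball38a and seat2 below 0.006 m and z of ball38a in the frame of seat2 between 0.006 and 0.016 m)) and ((horizontal distance between ball38b and seat0 below 0.006 m and z of ball38b in the frame of seat0 between 0.006 and 0.016 m) or (horizontal distance between ball38b and seat1 below 0.006 m and z of ball38b in the frame of seat1 between 0.006 and 0.016 m) or (horizontal distance between ball38b and seat2 below 0.006 m and z of ball38b in the frame of seat2 between 0.006 and 0.016 m)) and ((horizontal distance between ball38c and seat0 below 0.006 m and z of ball38c in the frame of seat0 between 0.006 and 0.016 m) or (horizontal distance between ball38c and seat1 below 0.006 m and z of ball38c in the frame of seat1 between 0.006 and 0.016 m) or (horizontal distance between ball38c and seat2 below 0.006 m and z of ball38c in the frame of seat2 between 0.006 and 0.016 m)) and horizontal distance between basket_bail and mat below 0.06 m and angle between basket_bail's own z axis and vertical below 0.1 rad and height (world z) of basket_bail below 0.13 m); the robot touches nothing.
It fails at once if the phone is disturbed (moved over 30 mm) (distance of phone from where it was at the start of the episode above 0.03 m).
It fails at once if the bottle is disturbed (moved over 30 mm) (distance of cleaner from where it was at the start of the episode above 0.03 m).
It fails at once if the screwdriver is disturbed (moved over 30 mm) (distance of driver from where it was at the start of the episode above 0.03 m).
Of b25a, b25b, b25c only 1 to 3 are there at a start; the rules pass over those that are not, and their reading is None.
Of b38a, b38b, b38c only 2 to 3 are there at a start; the rules pass over those that are not, and their reading is None.
Of b50a, b50b only 1 to 2 are there at a start; the rules pass over those that are not, and their reading is None.
At some moment in a run one of basket may be knocked a few centimetres aside while the robot is not near it.
It also fails if it takes over 208 s, if anything falls off the work surface, if the arm or the gripper's body presses on something with over 40 N, if the wrist force passes 120 N, or if a joint passes its speed limit or range.

### The arm

A 7-joint arm with a two-finger parallel gripper is mounted at the origin on the work surface. World frame = base frame: x ahead of the robot, y to its left, z up, the work surface at z = 0. Lengths are in m, angles in degrees, forces in N, time in s.
With the tool pointing down it reaches from about 0.425 to 1.025 m from the base axis. Payload 9.4 kg.
Tool frame: the origin (TCP) lies on the centre line of the jaws, within the pads' length; the fingertips stand 19 mm ahead of it and the grasp point (between the pads) is the TCP (env.tip_reach is the distance from the TCP to the fingertips, in m); z points along the fingers, y is the direction in which the jaws open and shut (so a half turn about z gives the same grasp; the last joint's range is limited). The gripper opens to 85 mm and grips with 20 to 120 N. Pads are 22 mm wide; open, the fingers measure 114 mm over their backs; the gripper's body (76 mm by 85 mm) begins 54 mm behind the grasp point. The pads swing forward as they close: fully open they stand 13 mm farther back than shut.
Start: joints at [70.491, 34.337, -0.143, 91.639, 0.103, 54.024, -4.572], TCP at [0.189, -0.7, 0.217] pointing down, gripper open.
Joint ranges: [-147.43, 147.43], [-19.82, 112.94], [-74.19, 73.91], [6.32, 146.72], [-59.91, 239.91], [6.04, 106.73], [-150.56, 150.56]. Speed limits (degrees/s): [127.2, 127.2, 172.46, 172.46, 180, 180, 180].

### API

Orientations are given as [roll, pitch, yaw] about the fixed x, y, z axes, in that order (R = Rz(yaw) Ry(pitch) Rx(roll)).
In Python, from workcell import env gives the robot as it stands.
- The arm moves only by the tool servo_tool, never from a script. Its argument "series" is one flat list of numbers, 7 for each row, row after row: the shift along the tool's x, y, z in cm, then the turn, a rotation vector about the tool's x, y, z in degrees, then the gripper's target within -1 to 1 (fully open at 1, half-way at 0, shut at -1). In form: [dx, dy, dz, rx, ry, rz, grip, dx, dy, dz, rx, ry, rz, grip, ...]. A call has 1 to 10 rows; each row is the pose to reach, as a shift and turn from the pose commanded when the call began, along the tool's axes at that moment; what a row does not reach only later rows make up. A row lasts 1/8 s, in which the tool goes at most 62.5 mm and 10.7 degrees, less where a joint would pass 70% of its speed; a pose out of reach is approached as far as the arm can. A call with a gripper value outside its range is refused whole. The fingers move at their own pace and stop on an object; "newtons" is the grip in N (left out, the last holds). Time passes only in rows, so rows that repeat a pose let the fingers close. It gives the time, the measured TCP pose, the force and the opening at its end, in the units of the state.
- env.sense(): the state, without advancing time (a new reading comes with each control period).
- env.capture(name): name is "scene" or "top" or "wrist"; returns a dict with "image" (400x640x3 uint8, red, green, blue), "mtx" (3x3 intrinsics, pixels), "k1" (the pictures are not rectified: a ray, as slopes to the right and down, at radius r is drawn at 1 + k1 r^2 times it, then the intrinsics apply), "cam_to_world" (4x4, takes a point from camera to world coordinates); the wrist camera has in their place "tool_from_camera" (4x4, takes a point from camera to tool coordinates, whose origin is the TCP and whose axes are the flange's). Camera axes: x right, y down, z forward; pixel columns grow to the right and rows downward; lengths in m; the calibration is good to about 2 mm. A picture is of the moment at which its call begins: read the wrist's pose just before it. There is no depth.
- env.hand_in(): hands the job in, once; it reports no verdict.
The state is a dict: "time_s": time; "joint_pos": joint angles; "qvel": joint speeds; "tau": joint torques, N m; "ee_pos": TCP position; "eef_rot": TCP orientation; "wrist_force": force on the tool from outside, world axes, zero at the start; "ft_torque": the same for the moment, N m; "opening": opening from 0.0 (shut) to 1.0 (fully open).
Only numpy, scipy, OpenCV 4.12 (cv2) and the standard library are available. Lean on these libraries where they do the work, as an engineer would, in place of code of your own. Each camera call takes 0.05 s, during which the arm holds its last target.

## Working session

There is one attempt and no reset: what is moved stays moved. The work goes in short steps, Python scripts to look and compute and a tool call to move; the robot and the scene stay as the last step left them, time stands still between calls to the robot, and variables do not carry over. Pictures are saved under pics/ and viewed, and the job is handed in when it is done.

Besides the shell and the picture viewer there is one more tool, called after ">>>" in YAML: its name, and indented under it one key for each argument. servo_tool: Moves the arm, as the interface text tells. Its arguments: {"type":"object","properties":{"series":{"type":"array"},"newtons":{"type":"number"}},"required":["series"]}

```bash
ls; mkdir -p pics; python3 - <<'E'
from workcell import env
import cv2
s=env.sense();print(s)
for n in ["scene","top","wrist"]:
    c=env.capture(n);cv2.imwrite(f"pics/{n}0.png",c["image"][:,:,::-1]);print(n,c["mtx"].tolist(),c["k1"],(c.get("cam_to_world") if n!="wrist" else c["tool_from_camera"]).tolist())
E
```

```text
pics
{'time_s': 0.0, 'joint_pos': array([70.48933995, 34.3847565 , -0.14588786, 91.68313109,  0.1009761 ,
       54.02358949, -4.57223052]), 'qvel': array([ 0.03916846,  0.07809928, -0.04463021, -0.12865341,  0.07462636,
       -0.04747753,  0.17753068]), 'tau': array([-2.10601470e-04, -7.76436496e+01,  1.56501766e+00, -2.57995301e+01,
        1.23297411e-02,  9.11575102e-03, -3.65687742e-05]), 'ee_pos': array([ 0.18891936, -0.69941761,  0.21630019]), 'eef_rot': array([-1.79908882e+02,  6.51565698e-03,  1.51182802e+01]), 'wrist_force': array([-0.25730348,  0.24074852,  0.28428227]), 'ft_torque': array([-0.03316868,  0.00806301,  0.02742363]), 'opening': 0.9974045020745089}
scene [[384.60022923028953, 0.0, 318.2015424638553], [0.0, 384.60022923028953, 197.84752639363023], [0.0, 0.0, 1.0]] 0.0006761828937069391 [[-0.1983799454657705, 0.6676195374488526, -0.7175859185167851, 1.2882536438935699], [0.9800049451749338, 0.12364320054797497, -0.15589312489949217, 0.21327314615210113], [-0.015352676303281479, -0.7341638183503961, -0.6787987795771979, 0.8297480393061709], [0.0, 0.0, 0.0, 1.0]]
top [[485.0211301029795, 0.0, 318.54229399115286], [0.0, 485.0211301029795, 205.44205445021544], [0.0, 0.0, 1.0]] 0.0029281212168085938 [[0.013755658320925401, -0.9935370782785319, 0.11267145135266882, 0.36696261524786855], [-0.9997908280976058, -0.011960827705478898, 0.016590318035047676, 0.037352565212044525], [-0.01513545229129737, -0.11287609439716942, -0.9934937872969208, 1.4248869325556763], [0.0, 0.0, 0.0, 1.0]]
wrist [[319.7719773340727, 0.0, 317.0744365528413], [0.0, 319.7719773340727, 197.58260836940644], [0.0, 0.0, 1.0]] -0.039582743022115015 [[0.0014247320437547858, -0.9590922624707607, -0.2830900955655633, 0.0727833638221067], [0.9999989812851534, 0.0013418248081902904, 0.0004867595277656449, -0.0003978015757511999], [-8.698998358106034e-05, -0.283090500679377, 0.9590931971700354, -0.15767333096982486], [0.0, 0.0, 0.0, 1.0]]
```

View pics/top0.png

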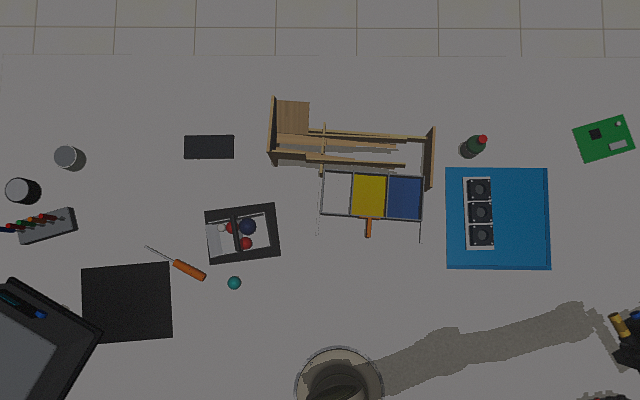

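View pics/scene0.png

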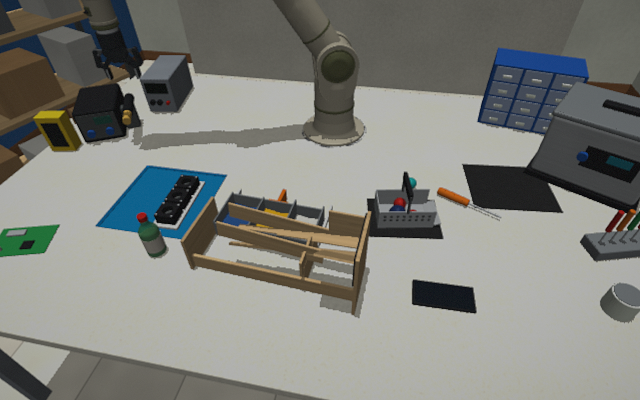

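View pics/wrist0.png

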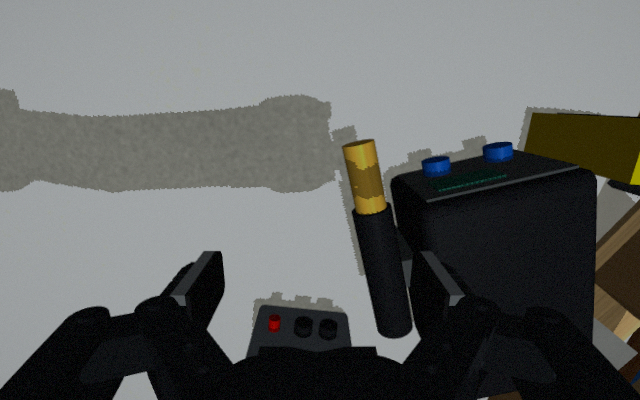

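```bash
cat > h.py <<'E'
import numpy as np, cv2
from scipy.spatial.transform import Rotation as R
from workcell import env
def cap(n,save=None):
    s=env.sense(); c=env.capture(n)
    if n=="wrist":
        T=np.eye(4);T[:3,:3]=R.from_euler('xyz',s['eef_rot'],degrees=True).as_matrix();T[:3,3]=s['ee_pos']
        c['T']=T@c['tool_from_camera']
    else: c['T']=np.array(c['cam_to_world'])
    if save: cv2.imwrite(f"pics/{save}.png",c['image'][:,:,::-1])
    return c
def D(c): return np.array([c['k1'],0,0,0.])
def p2w(c,uv,z):
    uv=np.array(uv,float).reshape(-1,1,2)
    n=cv2.undistortPoints(uv,c['mtx'],D(c)).reshape(-1,2)
    d=np.c_[n,np.ones(len(n))]@c['T'][:3,:3].T
    o=c['T'][:3,3]; z=np.broadcast_to(z,(len(n),))
    return o+d*((z-o[2])/d[:,2])[:,None]
def w2p(c,P):
    P=np.array(P,float).reshape(-1,3); T=np.linalg.inv(c['T'])
    q=P@T[:3,:3].T+T[:3,3]
    uv=cv2.projectPoints(q,np.zeros(3),np.zeros(3),c['mtx'],D(c))[0].reshape(-1,2)
    return uv
def crop(c,x0,y0,x1,y1,f,name):
    im=c['image'][y0:y1,x0:x1,::-1]
    im=cv2.resize(im,None,fx=f,fy=f,interpolation=cv2.INTER_CUBIC)
    im=cv2.convertScaleAbs(im,alpha=1.6)
    cv2.imwrite(f"pics/{name}.png",im)
def Tw(pos,rpy):
    T=np.eye(4);T[:3,:3]=R.from_euler('xyz',rpy,degrees=True).as_matrix();T[:3,3]=pos;return T
def rel(pos,Rm,start=None):
    """shift cm / rotvec deg in tool axes from current (or start T) to target"""
    s=env.sense()
    T0=Tw(s['ee_pos'],s['eef_rot']) if start is None else start
    d=T0[:3,:3].T@(np.array(pos)-T0[:3,3])*100
    r=R.from_matrix(T0[:3,:3].T@Rm).as_rotvec(degrees=True)
    return np.round(d,2),np.round(r,2)
E
python3 - <<'E'
from h import *
c=cap("top"); np.save("pics/top.npy",c['image'])
crop(c,260,90,450,260,4,"t_grader")
crop(c,195,190,295,295,6,"t_basket")
crop(c,440,120,560,280,4,"t_units")
s=cap("scene")
crop(s,180,160,380,310,4,"s_grader")
crop(s,360,160,520,260,5,"s_basket")
E
```

```text
(no output)
```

View pics/t_grader.png

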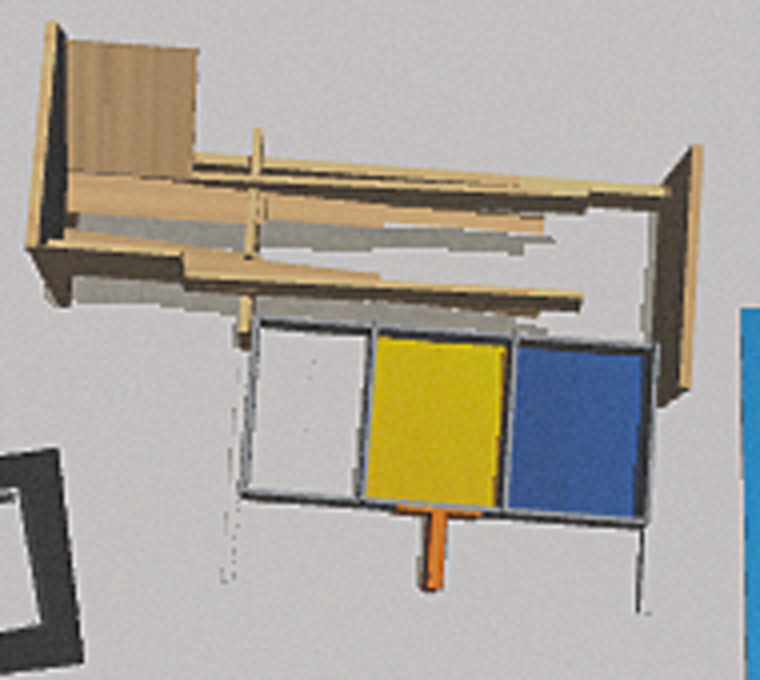

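View pics/t_basket.png

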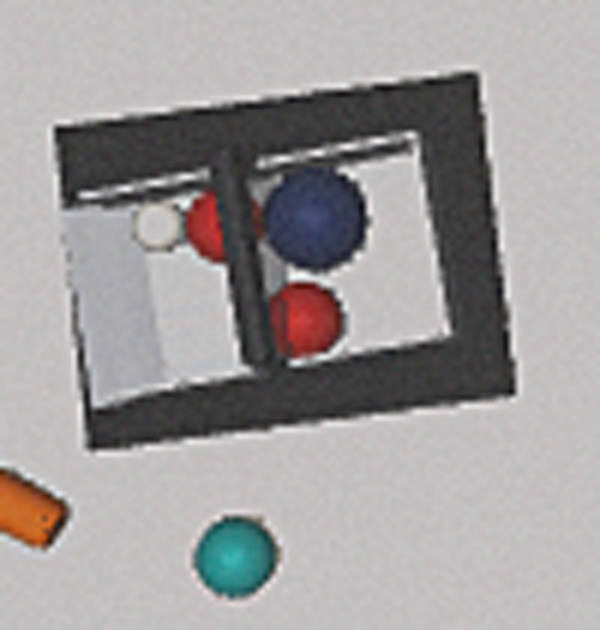

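View pics/t_units.png

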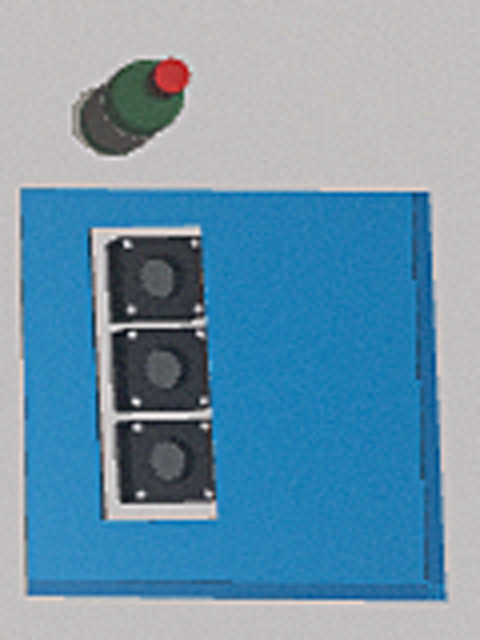

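View pics/s_grader.png

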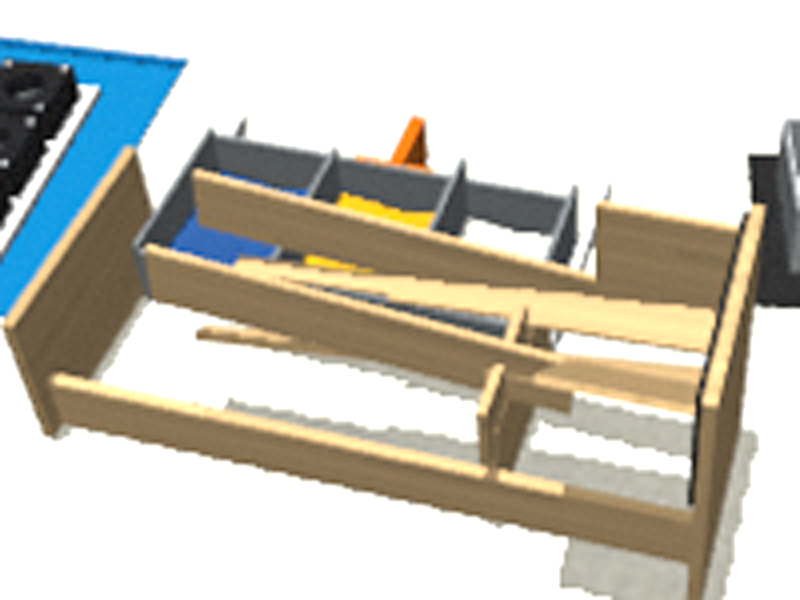

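View pics/s_basket.png

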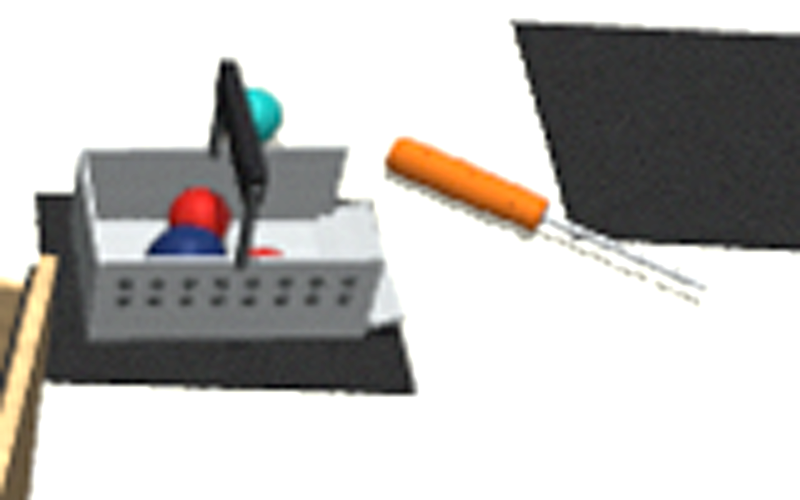

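```bash
cat > m1.py <<'E'
from h import *
c=cap("top")
g=lambda *p:[(260+a/4-.0,90+b/4) for a,b in p]
def show(n,pts,z):
    w=p2w(c,pts,z); print(n,np.round(w[:,:2]*1000,1).tolist()); return w
a=show("tray front top L,R",g((241,497),(645,523)),.05)
b=show("tray back top L,R",g((258,322),(655,348)),.05)
for q in (a,b):
    d=q[0]-q[1]; print("y axis yaw",np.degrees(np.arctan2(-d[0],d[1])),np.linalg.norm(d))
t=show("tab",g((437,515),(432,588)),.05)
d=t[0]-t[1];print("tab yaw",np.degrees(np.arctan2(d[1],d[0])))
s=show("strip ends",g((228,582),(640,612)),.014)
d=s[0]-s[1]; print("yaw",np.degrees(np.arctan2(-d[0],d[1])),np.linalg.norm(d))
h=show("head top far,near",g((52,22),(30,247)),.205); d=h[0]-h[1];print("yaw",np.degrees(np.arctan2(d[1],d[0])))
show("head inner far,near",g((65,28),(42,243)),.205)
t=show("tail top",g((697,147),(685,390)),.112); d=t[0]-t[1];print("yaw",np.degrees(np.arctan2(d[1],d[0])))
show("far hopper top",g((67,40),(199,48)),.19)
show("near hopper top",g((45,243),(183,256)),.19)
show("near rail",g((183,257),(580,300)),.14)
u=lambda *p:[(440+a/4,120+b/4) for a,b in p]
show("cups",u((159,279),(164,370),(169,461)),.04)
v=lambda *p:[(195+a/6,190+b/6) for a,b in p]
m=show("mat",v((55,128),(478,72),(516,394),(92,449)),.003); print(m.mean(0))
show("bail",v((230,150),(262,365)),.118+.003+.013)
E
python3 m1.py
```

```text
tray front top L,R [[497.7, 55.1], [482.7, -231.3]]
tray back top L,R [[624.2, 44.6], [608.4, -239.7]]
y axis yaw -2.9915021229117293 0.28682459276501926
y axis yaw -3.178766229240454 0.2847306284629141
tab [[486.6, -84.2], [434.8, -80.8]]
tab yaw -3.7847631566682445
strip ends [[439.0, 64.2], [421.2, -234.1]]
yaw -3.415124553927336 0.29882697604995745
head top far,near [[791.7, 180.2], [642.5, 190.7]]
yaw -4.032006065306175
head inner far,near [[787.8, 171.6], [645.2, 183.1]]
tail top [[738.7, -257.6], [568.8, -247.3]]
yaw -3.4836228108498055
far hopper top [[784.8, 171.8], [780.2, 84.8]]
near hopper top [[648.6, 182.9], [640.9, 93.0]]
near rail [[651.4, 95.3], [624.7, -171.8]]
cups [[574.9, -401.4], [509.3, -403.4], [444.5, -405.4]]
mat [[506.6, 399.1], [536.9, 191.0], [379.3, 168.7], [349.9, 374.6]]
[0.44319015 0.28334244 0.003     ]
bail [[484.8, 286.9], [389.4, 269.5]]
```

```bash
python3 - <<'E'
from h import *
Rm=R.from_euler('xyz',[180,0,-3.4],degrees=True).as_matrix()
print(rel([.448,-.083,.13],Rm))
E
```

```text
(array([ 41.09, -52.79,   8.71]), array([-3.000e-02,  1.000e-02,  1.851e+01]))
```

>>> servo_tool:
  series: [6, -6, 0, 0, 0, 2, 1, 13, -15, 0, 0, 0, 6, 1, 20, -25, 1, 0, 0, 10, 1, 27, -34, 3, 0, 0, 14, 1, 34, -43, 5, 0, 0, 18.5, 1, 41.1, -52.8, 8, 0, 0, 18.5, 1, 41.1, -52.8, 8.7, 0, 0, 18.5, 0, 41.1, -52.8, 8.7, 0, 0, 18.5, 0, 41.1, -52.8, 8.7, 0, 0, 18.5, 0, 41.1, -52.8, 8.7, 0, 0, 18.5, 0]

```text
time_s: 1.55
ee_pos: [0.43, -0.1289, 0.1401]
eef_rot: [180.0, -0.1, -3.4]
wrist_force: [1.6, 0.0, 0.2]
opening: 0.502
```

>>> servo_tool:
  series: [1.5, -4.7, 1.0, 0, 0, 0, 0, 1.5, -4.7, 1.0, 0, 0, 0, 0, 1.5, -4.7, 1.0, 0, 0, 0, 0]

```text
time_s: 1.92
ee_pos: [0.4466, -0.0848, 0.1302]
eef_rot: [180.0, 0.0, -3.4]
wrist_force: [-0.6, -0.6, 0.3]
opening: 0.499
```

```bash
python3 - <<'E'
from h import *
s=env.sense();print(s['time_s'],s['ee_pos'],s['joint_pos'].round(1))
c=cap("wrist","w1")
for P in [[.43,-.0825,.05],[.487,-.085,.05]]: print(w2p(c,[P]))
E
```

```text
1.925 [ 0.44664215 -0.08483039  0.13024507] [  1.3  24.4   3.1 131.1  -3.   24.5 -86.5]
[[315.94279041 220.71091309]]
[[314.838876   148.61644299]]
```

View pics/w1.png

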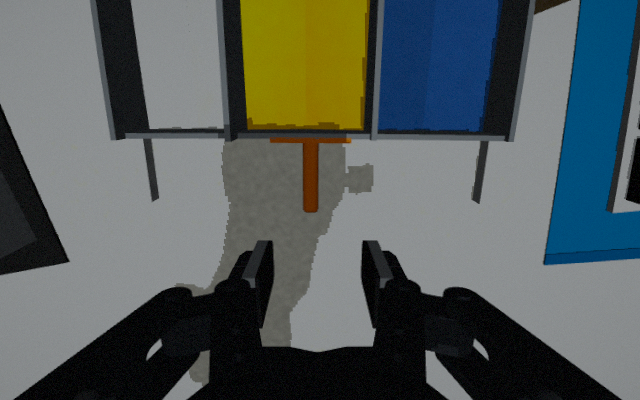

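```bash
python3 - <<'E'
from h import *
c=cap("wrist")
print(p2w(c,[(311,142),(310.5,208)],.05)*1000)
s=p2w(c,[(154,200),(477,202)],.014)*1000;print(s); d=s[0]-s[1];print(np.degrees(np.arctan2(-d[0],d[1])),np.linalg.norm(d))
t=p2w(c,[(112,137),(514,139)],.05)*1000;print(t);d=t[0]-t[1];print(np.degrees(np.arctan2(-d[0],d[1])),np.linalg.norm(d))
E
```

```text
[[491.91295444 -83.22956604  50.        ]
 [440.69169919 -79.55170377  50.        ]]
[[ 444.69083685   62.840566     14.        ]
 [ 425.56630288 -229.09717728   14.        ]]
-3.748030809884349 292.5634866981287
[[ 505.07517529   65.12048394   50.        ]
 [ 485.85088157 -235.04701756   50.        ]]
-3.664515922913368 300.78248357420875
```

>>> servo_tool:
  series: [0.6, -0.45, 4, 0, 0, 0, 0, 0.6, -0.45, 9.3, 0, 0, 0, 0, 0.6, -0.45, 9.3, 0, 0, 0, 0, 0.6, -0.45, 9.3, 0, 0, 0, -1, 0.6, -0.45, 9.3, 0, 0, 0, -1, 0.6, -0.45, 9.3, 0, 0, 0, -1, 0.6, -0.45, 9.3, 0, 0, 0, -1]
  newtons: 40

```text
time_s: 2.9
ee_pos: [0.4536, -0.0805, 0.0382]
eef_rot: [180.0, -0.1, -3.4]
wrist_force: [-0.0, -0.6, -0.2]
opening: -0.001
```

```bash
python3 - <<'E'
from h import *
s=env.sense();print(s['time_s'],s['ee_pos'],s['opening'])
c=cap("wrist","w2")
E
```

```text
2.9 [ 0.4535826  -0.08045241  0.03819856] -0.0006891107705309911
```

View pics/w2.png

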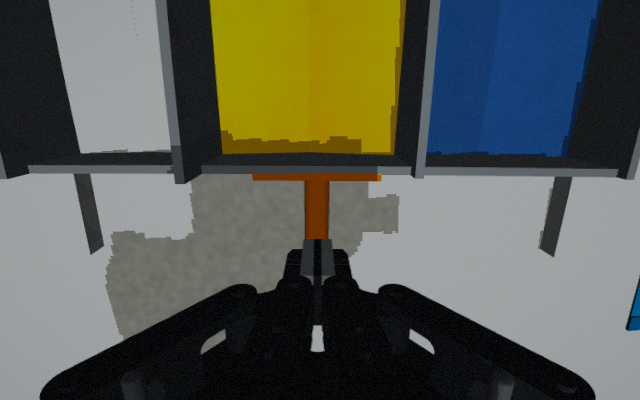

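```bash
python3 - <<'E'
from h import *
c=cap("wrist")
s=env.sense();p=s['ee_pos'];e=np.array([.998,-.06,0])
for dx in (-.011,0,.011):
  for z in (-.019,0,.02): print(dx,z,w2p(c,p+e*dx+[0,0,z]))
crop(c,230,150,410,330,4,"w2c")
print(p2w(c,[(316,178),(317,240)],.05))
t=cap("top"); crop(t,320,190,420,260,7,"t2")
E
```

```text
-0.011 -0.019 [[317.87725078 247.53437376]]
-0.011 0 [[317.96434491 262.46132824]]
-0.011 0.02 [[318.07758577 281.89263571]]
0 -0.019 [[317.93813504 230.64647053]]
0 0 [[318.0334607  244.08282909]]
0 0.02 [[318.15802276 261.65902639]]
0.011 -0.019 [[318.00088966 213.17612732]]
0.011 0 [[318.10494172 224.99113404]]
0.011 0.02 [[318.24158968 240.52215944]]
[[ 0.49258213 -0.08163366  0.05      ]
 [ 0.46122359 -0.08029427  0.05      ]]
```

View pics/w2c.png

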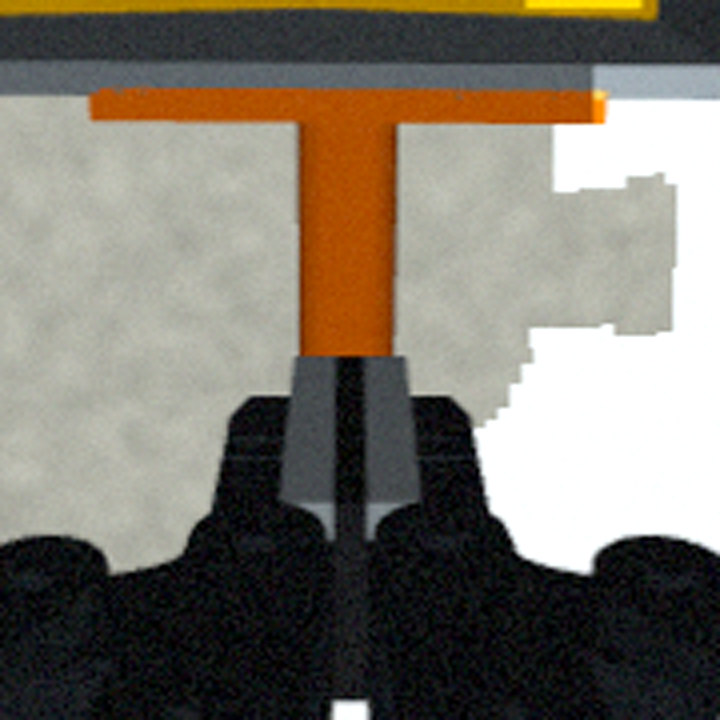

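View pics/t2.png

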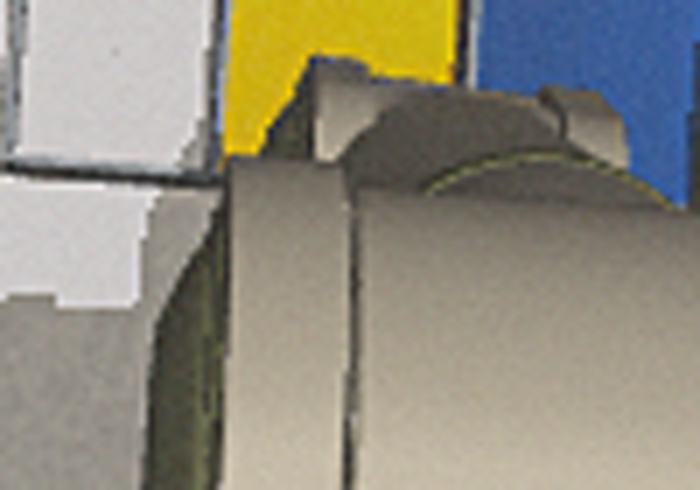

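```bash
python3 - <<'E'
from h import *
c=cap("wrist")
im=c['image']
for r in (236,238,240,244,250,260,270): print(r,im[r,300:336:2].tolist())
E
```

```text
236 [[105, 106, 99], [111, 110, 103], [93, 89, 79], [88, 40, 0], [100, 46, 0], [109, 48, 0], [109, 48, 0], [113, 53, 0], [111, 51, 0], [109, 50, 0], [110, 50, 0], [108, 47, 0], [98, 39, 0], [92, 39, 5], [81, 66, 52], [111, 112, 103], [109, 108, 103], [110, 110, 101]]
238 [[109, 109, 101], [108, 109, 103], [94, 87, 82], [91, 38, 0], [99, 46, 0], [109, 49, 0], [108, 48, 0], [107, 49, 0], [107, 47, 0], [109, 48, 0], [109, 48, 0], [109, 49, 0], [100, 39, 0], [95, 42, 0], [91, 82, 71], [110, 111, 104], [110, 110, 102], [111, 111, 103]]
240 [[104, 106, 100], [103, 106, 100], [44, 47, 49], [44, 46, 49], [43, 47, 49], [40, 45, 48], [44, 48, 49], [17, 17, 17], [4, 7, 5], [14, 9, 16], [18, 19, 22], [43, 46, 47], [40, 46, 50], [41, 46, 45], [41, 44, 43], [45, 47, 51], [100, 102, 97], [110, 112, 105]]
244 [[107, 107, 99], [92, 92, 86], [40, 44, 45], [46, 47, 49], [46, 45, 49], [47, 45, 48], [41, 45, 51], [23, 22, 19], [6, 1, 4], [1, 13, 12], [18, 18, 22], [43, 47, 47], [42, 47, 48], [42, 43, 47], [49, 50, 51], [45, 49, 51], [92, 93, 89], [111, 110, 104]]
250 [[12, 13, 16], [30, 29, 32], [40, 41, 46], [45, 48, 51], [43, 47, 52], [43, 48, 48], [40, 43, 47], [1, 1, 9], [8, 8, 9], [3, 9, 12], [4, 1, 3], [45, 44, 47], [46, 51, 50], [44, 44, 47], [41, 46, 48], [46, 48, 49], [35, 36, 39], [1, 2, 5]]
260 [[16, 19, 18], [44, 48, 51], [46, 48, 50], [45, 47, 51], [44, 46, 47], [44, 44, 50], [46, 44, 48], [9, 16, 14], [5, 5, 3], [0, 0, 0], [3, 0, 9], [42, 43, 46], [45, 48, 51], [47, 49, 50], [43, 47, 46], [44, 47, 49], [46, 48, 50], [20, 22, 26]]
270 [[25, 29, 31], [40, 43, 46], [40, 44, 48], [45, 49, 50], [44, 46, 51], [47, 50, 50], [40, 43, 46], [4, 5, 4], [5, 5, 5], [5, 10, 3], [0, 5, 6], [42, 44, 46], [45, 46, 49], [47, 51, 54], [47, 50, 51], [45, 47, 51], [44, 49, 52], [29, 34, 38]]
```

>>> servo_tool:
  series: [0, 0, -5, 0, 0, 0, -1, 0, 0, -9, 0, 0, 0, -1, 0, 0, -9, 0, 0, 0, -1, 0, 0, -9, 0, 0, 0, -1]

```text
time_s: 3.6
ee_pos: [0.4529, -0.0803, 0.1269]
eef_rot: [-180.0, 0.0, -3.4]
wrist_force: [0.1, 0.2, -0.4]
opening: 0.004
```

```bash
python3 - <<'E'
from h import *
s=env.sense();print(s['time_s'],s['ee_pos'],s['opening'])
c=cap("wrist","w3")
E
```

```text
3.6 [ 0.45290898 -0.0803263   0.1269145 ] 0.0037872981829244817
```

View pics/w3.png

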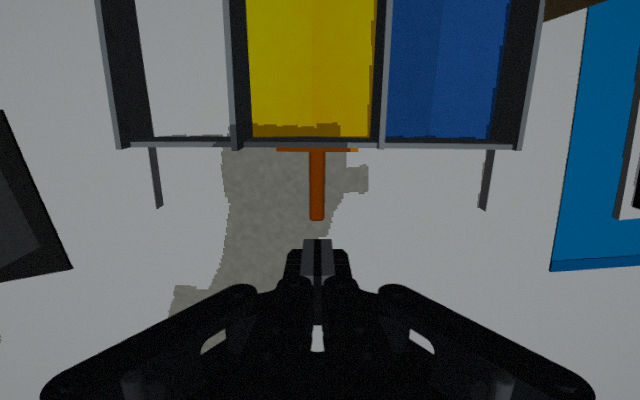

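```bash
python3 - <<'E'
from h import *
print(env.tip_reach,[a for a in dir(env) if a[0]!='_'])
s=env.sense();print(s['joint_pos'])
c=cap("scene","s3"); crop(c,200,60,400,260,4,"s3c")
print(w2p(c,[s['ee_pos'],s['ee_pos']+[0,0,-.019],s['ee_pos']+[0,0,.05]]))
E
```

```text
0.019 ['MotionError', 'capture', 'hand_in', 'sense', 'tip_reach']
[  0.59472962  25.06182346   3.25066684 130.68555869  -3.33755928
  24.39326145 -86.78697099]
[[280.13626628 171.16817807]
 [280.66738131 176.19510694]
 [278.67841936 157.37026309]]
```

View pics/s3c.png

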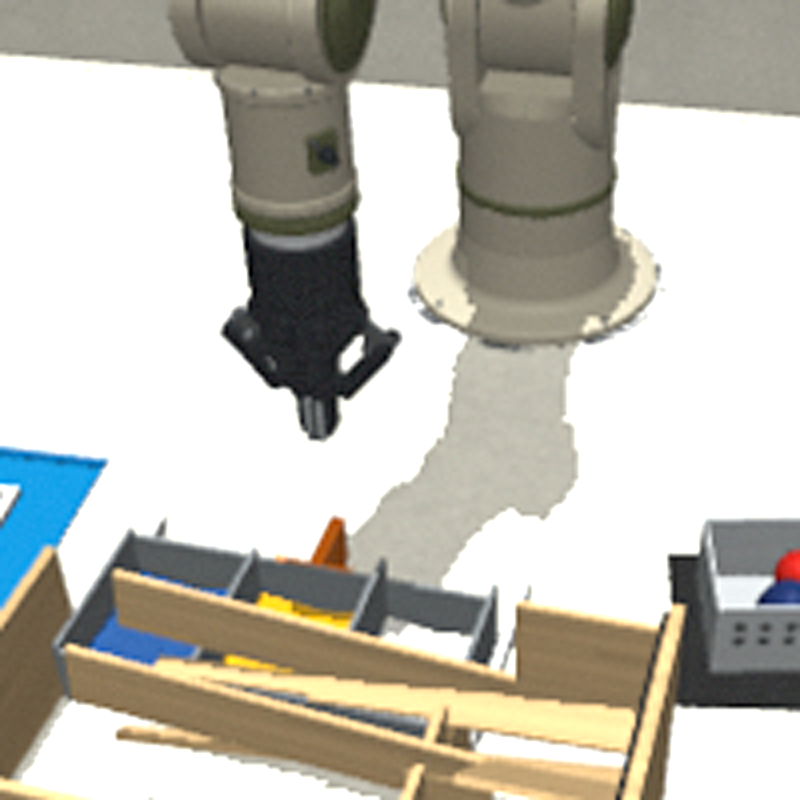

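>>> servo_tool:
  series: [0.2, 0, 0, 0, 0, 0, 0, 0.2, 0, 5, 0, 0, 0, 0, 0.2, 0, 8.9, 0, 0, 0, 0, 0.2, 0, 10.7, 0, 0, 0, 0, 0.2, 0, 11.7, 0, 0, 0, 0, 0.2, 0, 11.7, 0, 0, 0, 0, 0.2, 0, 11.7, 0, 0, 0, -1, 0.2, 0, 11.7, 0, 0, 0, -1, 0.2, 0, 11.7, 0, 0, 0, -1, 0.2, 0, 11.7, 0, 0, 0, -1]
  newtons: 40

```text
time_s: 4.95
ee_pos: [0.4555, -0.0806, 0.011]
eef_rot: [180.0, -0.1, -3.4]
wrist_force: [0.1, -0.2, 6.4]
opening: 0.13
```

```bash
python3 - <<'E'
from h import *
s=env.sense();print(s['time_s'],s['ee_pos'],s['opening'],s['wrist_force'])
c=cap("wrist","w4")
E
```

```text
4.95 [ 0.45548934 -0.08059491  0.01101862] 0.1303821711214825 [ 0.1444016  -0.21482988  6.37904056]
```

View pics/w4.png

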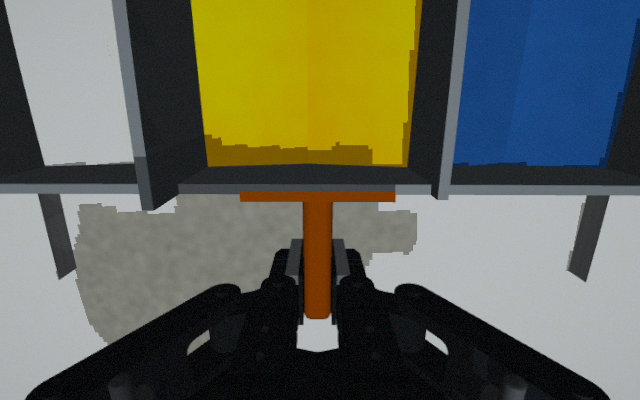

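>>> servo_tool:
  series: [1, 0, -0.2, 0, 0, 0, -1, 3, 0, -0.2, 0, 0, 0, -1, 5, 0, -0.2, 0, 0, 0, -1, 7, 0, -0.2, 0, 0, 0, -1, 9, 0, -0.2, 0, 0, 0, -1, 9.5, 0, -0.2, 0, 0, 0, -1, 9.5, 0, -0.2, 0, 0, 0, -1]

```text
time_s: 5.88
ee_pos: [0.5497, -0.0861, 0.0121]
eef_rot: [180.0, 0.0, -3.4]
wrist_force: [0.5, -0.2, -3.0]
opening: 0.127
```

>>> servo_tool:
  series: [0.4, 0, 0, 0, 0, 0, -1, 0.8, 0, 0, 0, 0, 0, -1, 0.8, 0, 0, 0, 0, 0, -1]

```text
time_s: 6.25
ee_pos: [0.5583, -0.0867, 0.0122]
eef_rot: [180.0, -0.0, -3.4]
wrist_force: [0.5, -0.3, -3.4]
opening: 0.127
```

>>> servo_tool:
  series: [0.3, 0, 0, 0, 0, 0, -1, 0.6, 0, 0, 0, 0, 0, -1, 0.6, 0, 0, 0, 0, 0, -1]

```text
time_s: 6.62
ee_pos: [0.5641, -0.0869, 0.0121]
eef_rot: [-180.0, -0.0, -3.4]
wrist_force: [-0.3, 0.7, -4.1]
opening: 0.133
```

>>> servo_tool:
  series: [0.3, 0, 0, 0, 0, 0, -1, 0.5, 0, 0, 0, 0, 0, -1, 0.5, 0, 0, 0, 0, 0, -1]

```text
time_s: 7.0
ee_pos: [0.5644, -0.0864, 0.0115]
eef_rot: [-180.0, 0.5, -3.4]
wrist_force: [-11.3, 2.4, -0.3]
opening: 0.129
```

>>> servo_tool:
  series: [-0.4, 0, 0, 0, 0, 0, -1, -0.4, 0, 0, 0, 0, 0, 0, -0.4, 0, 0, 0, 0, 0, 0, -0.4, 0, 0, 0, 0, 0, 0, -0.4, 0, -5, 0, 0, 0, 0, -0.4, 0, -11, 0, 0, 0, 0, -3, 0, -16, 0, 0, 0, 0, -6, 0, -20, 0, 0, 0, 0, -6, 0, -20, 0, 0, 0, 0]

```text
time_s: 8.12
ee_pos: [0.5087, -0.0841, 0.2153]
eef_rot: [-180.0, -0.3, -3.4]
wrist_force: [0.6, -0.0, -0.0]
opening: 0.498
```

```bash
python3 - <<'E'
from h import *
s=env.sense();print(s['time_s'],s['ee_pos'],s['opening'],s['wrist_force'])
c=cap("wrist","w5")
t=cap("top"); crop(t,195,190,295,295,6,"t5")
E
```

```text
8.125 [ 0.50874881 -0.08407633  0.21527523] 0.4979834266902335 [ 0.5633599  -0.02222621 -0.00273383]
```

View pics/w5.png

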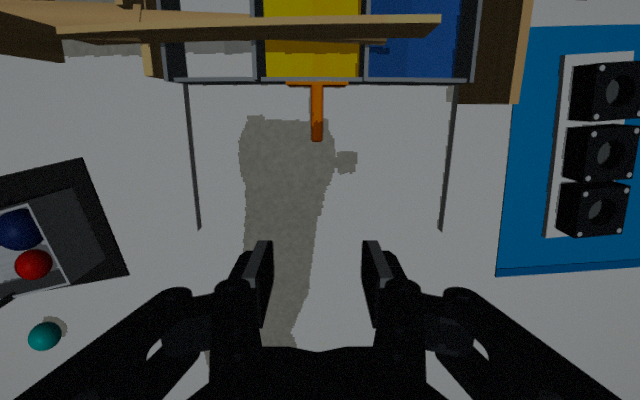

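View pics/t5.png

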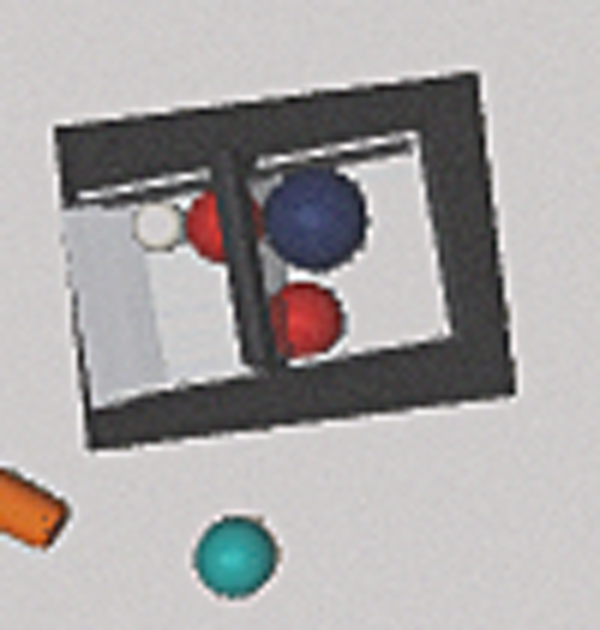

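```bash
python3 - <<'E'
from h import *
Rm=R.from_euler('xyz',[180,0,9],degrees=True).as_matrix()
print(rel([.437,.278,.24],Rm))
E
```

```text
(array([ -9.37, -35.68,  -2.75]), array([ 1.000e-02, -1.100e-01, -1.238e+01]))
```

>>> servo_tool:
  series: [-2, -6, -2, 0, 0, -3, 0, -4, -12, -2.7, 0, 0, -6, 0, -6, -18, -2.7, 0, 0, -9, 0, -8, -24, -2.7, 0, 0, -12.4, 0, -9.4, -30, -2.7, 0, 0, -12.4, 0, -9.4, -35.7, -2.7, 0, 0, -12.4, 0, -9.4, -35.7, -2.7, 0, 0, -12.4, 0, -9.4, -35.7, -2.7, 0, 0, -12.4, 0, -9.4, -35.7, -2.7, 0, 0, -12.4, 0]

```text
time_s: 9.35
ee_pos: [0.4365, 0.2767, 0.2385]
eef_rot: [179.9, 0.1, 8.9]
wrist_force: [0.2, -1.2, -0.4]
opening: 0.5
```

```bash
python3 - <<'E'
from h import *
s=env.sense();print(s['time_s'],s['ee_pos'],s['eef_rot'],s['opening'],s['wrist_force'],s['joint_pos'].round(0))
c=cap("wrist","w6")
E
```

```text
9.35 [0.43647463 0.27667245 0.23848466] [1.79937831e+02 7.38895396e-02 8.90330967e+00] 0.49964528810010794 [ 0.19504446 -1.21823869 -0.39154151] [ -36.   19.   -4.  117.    2.   44. -122.]
```

View pics/w6.png

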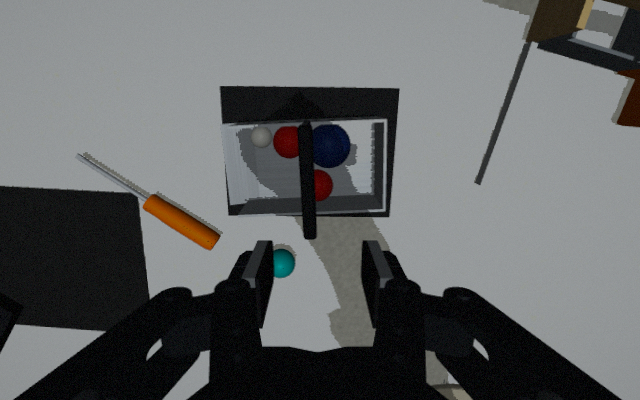

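```bash
python3 - <<'E'
from h import *
c=cap("wrist")
b=p2w(c,[(306,122),(310,236)],.134);print(b,b.mean(0),np.degrees(np.arctan2(*(b[0]-b[1])[[1,0]])),np.linalg.norm(b[0]-b[1]))
m=p2w(c,[(221,86),(399,88),(391,217),(229,216)],.003);print(m,m.mean(0))
k=p2w(c,[(226,122),(387,119),(387,208),(229,215)],.067);print(k,k.mean(0))
crop(c,200,70,420,250,3.6,"w6c")
E
```

```text
[[0.49279703 0.29483201 0.134     ]
 [0.39565666 0.27687447 0.134     ]] [0.44422685 0.28585324 0.134     ] 10.473563509841787 0.09878625934176359
[[0.51065184 0.40251918 0.003     ]
 [0.54085445 0.19603633 0.003     ]
 [0.38236135 0.17028052 0.003     ]
 [0.35070555 0.38004299 0.003     ]] [0.4461433  0.28721976 0.003     ]
[[0.47645096 0.37624167 0.067     ]
 [0.50454962 0.21645026 0.067     ]
 [0.4123582  0.19613768 0.067     ]
 [0.37753093 0.36524652 0.067     ]] [0.44272243 0.28851903 0.067     ]
```

View pics/w6c.png

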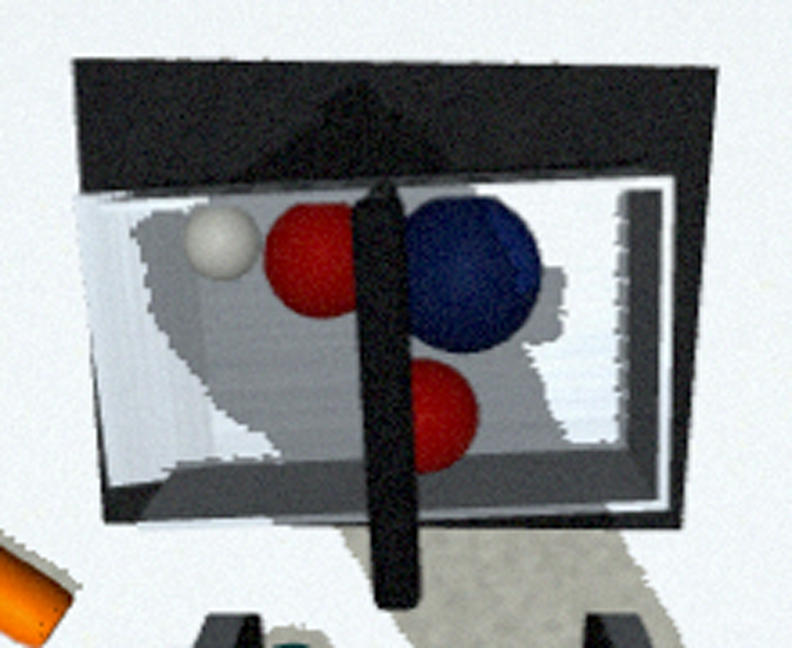

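```bash
python3 - <<'E'
from h import *
Rm=R.from_euler('xyz',[180,0,10.4],degrees=True).as_matrix()
print(rel([.443,.2835,.15],Rm),rel([.443,.2835,.09],Rm))
E
```

```text
(array([ 0.74, -0.57,  8.9 ]), array([ 0.03,  0.03, -1.51])) (array([ 0.75, -0.57, 14.9 ]), array([ 0.03,  0.03, -1.51]))
```

>>> servo_tool:
  series: [0.4, -0.3, 4, 0, 0, -1, 0, 0.75, -0.6, 8.9, 0, 0, -1.5, 0, 0.75, -0.6, 8.9, 0, 0, -1.5, 0, 0.75, -0.6, 8.9, 0, 0, -1.5, 0]

```text
time_s: 9.95
ee_pos: [0.4432, 0.285, 0.1514]
eef_rot: [-180.0, -0.0, 10.5]
wrist_force: [0.7, 1.0, 0.3]
opening: 0.503
```

```bash
python3 - <<'E'
from h import *
s=env.sense();print(s['time_s'],s['ee_pos'],s['eef_rot'],s['opening'],s['wrist_force'])
c=cap("wrist","w7"); b=w2p(c,[s['ee_pos']]);print(b)
E
```

```text
9.95 [0.44323942 0.2850139  0.15142736] [-1.79991154e+02 -3.28433749e-02  1.04534450e+01] 0.5031914942234506 [0.71204809 0.95617476 0.31945611]
[[317.71129492 244.32961379]]
```

View pics/w7.png

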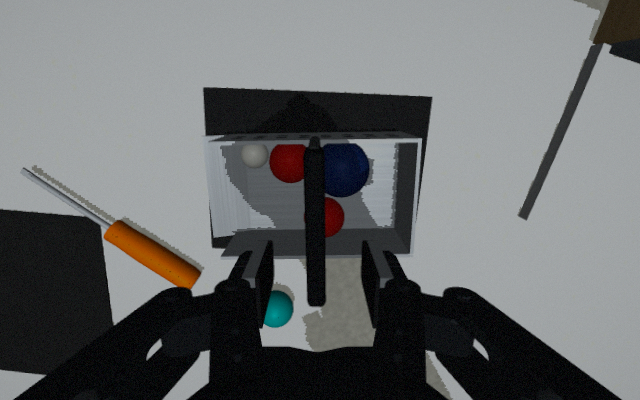

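>>> servo_tool:
  series: [0, 0, 3, 0, 0, 0, 0, 0, 0, 6.2, 0, 0, 0, 0, 0, 0, 6.2, 0, 0, 0, 0, 0, 0, 6.2, 0, 0, 0, -1, 0, 0, 6.2, 0, 0, 0, -1, 0, 0, 6.2, 0, 0, 0, -1, 0, 0, 6.2, 0, 0, 0, -1]
  newtons: 80

```text
time_s: 10.88
ee_pos: [0.4437, 0.2862, 0.0899]
eef_rot: [-179.9, -0.2, 10.5]
wrist_force: [0.1, 1.1, 8.8]
opening: 0.127
```

```bash
python3 - <<'E'
from h import *
s=env.sense();print(s['time_s'],s['ee_pos'],s['eef_rot'],s['opening'],s['wrist_force'])
c=cap("wrist","w8"); 
c=cap("scene");crop(c,350,120,500,260,5,"s8")
E
```

```text
10.875 [0.44367142 0.2861927  0.08992549] [-1.79909173e+02 -1.64618774e-01  1.05198672e+01] 0.12695694165265337 [0.12583197 1.08398047 8.78615687]
```

View pics/w8.png

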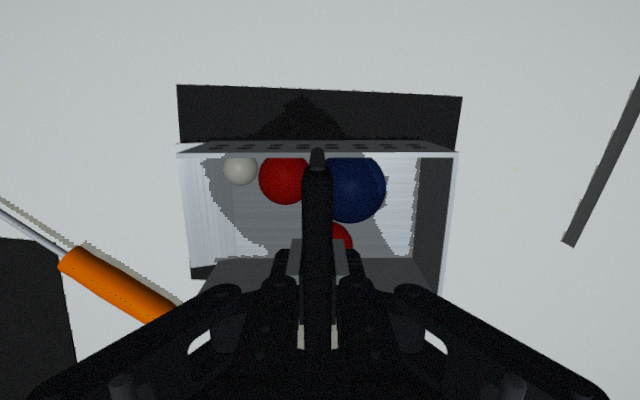

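View pics/s8.png

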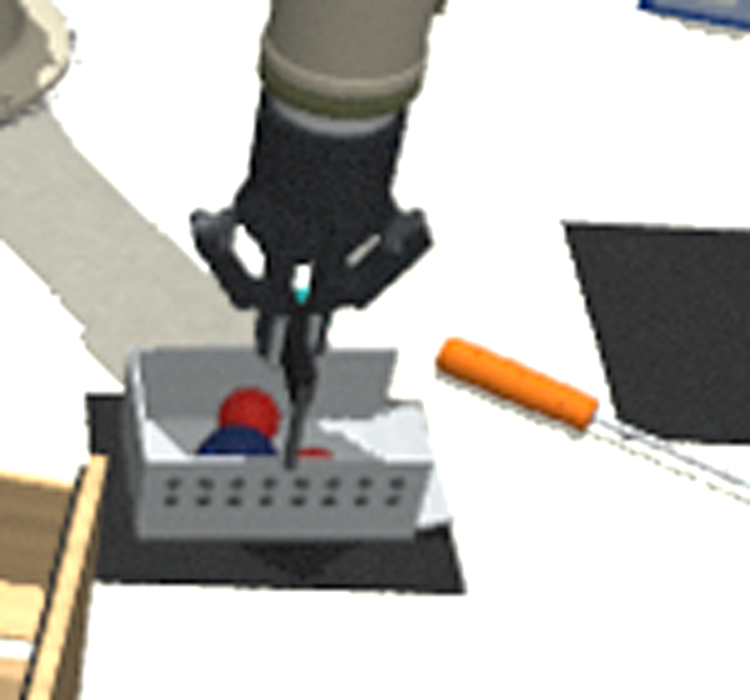

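>>> servo_tool:
  series: [0, 0, -0.4, 0, 0, 0, -1, 0, 0, -1.2, 0, 0, 0, -1, 0, 0, -3, 0, 0, 0, -1, 0, 0, -5.5, 0, 0, 0, -1, 0, 0, -8.5, 0, 0, 0, -1, 0, 0, -11.5, 0, 0, 0, -1, 0, 0, -14.5, 0, 0, 0, -1, 0, 0, -17.5, 0, 0, 0, -1, 0, 0, -20.5, 0, 0, 0, -1, 0, 0, -22.6, 0, 0, 0, -1]

```text
time_s: 12.22
ee_pos: [0.4422, 0.2848, 0.3157]
eef_rot: [-180.0, -0.0, 10.5]
wrist_force: [0.3, 0.6, -5.3]
opening: 0.125
```

```bash
python3 - <<'E'
from h import *
s=env.sense();print(s['time_s'],s['ee_pos'],s['eef_rot'],s['opening'],s['wrist_force'],s['joint_pos'].round(0))
c=cap("wrist","w9"); 
c=cap("scene");crop(c,300,60,500,240,4,"s9")
Rm=R.from_euler('xyz',[180,0,-3.5],degrees=True).as_matrix()
print(rel([.7075,.024,.316],Rm))
E
```

```text
12.225 [0.44223778 0.28480261 0.31572254] [-1.79996033e+02 -8.69298356e-03  1.05057987e+01] 0.1252828201669223 [ 0.33636046  0.56171272 -5.34470046] [ -36.   14.   -4.  110.    1.   55. -120.]
(array([21.23, 30.53,  0.06]), array([-0.11, -0.16, 14.  ]))
```

View pics/w9.png

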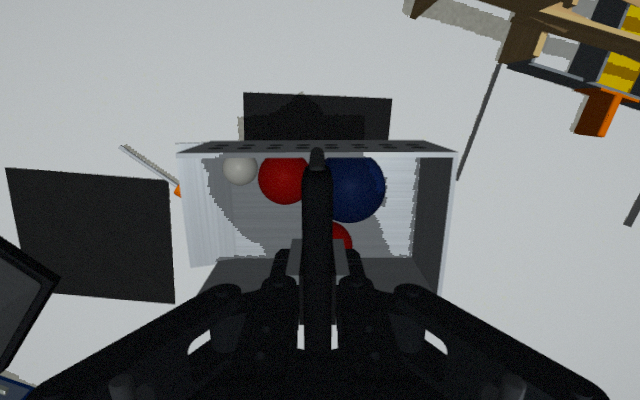

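View pics/s9.png

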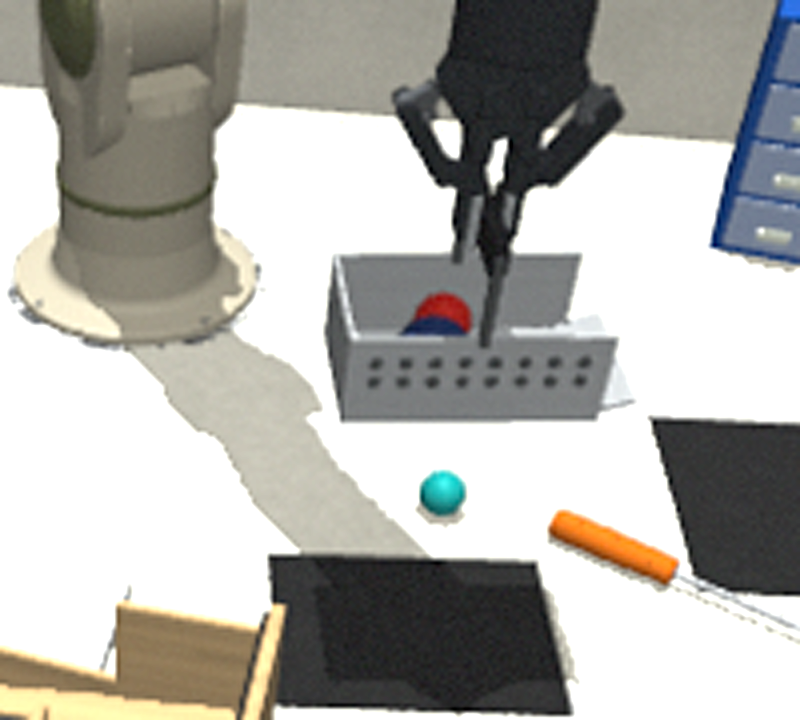

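>>> servo_tool:
  series: [0.3, 0.4, 0, 0, 0, 0.3, -1, 1, 1.4, 0, 0, 0, 1, -1, 2.2, 3.2, 0, 0, 0, 2, -1, 3.8, 5.4, 0, 0, 0, 3, -1, 5.4, 7.8, 0, 0, 0, 4, -1, 7.0, 10.2, 0, 0, 0, 5, -1, 8.7, 12.6, 0, 0, 0, 6, -1, 10.4, 15, 0, 0, 0, 7, -1, 12.1, 17.4, 0, 0, 0, 8, -1, 13.8, 19.8, 0, 0, 0, 9, -1]

```text
time_s: 13.58
ee_pos: [0.616, 0.1142, 0.3141]
eef_rot: [180.0, 0.0, 1.4]
wrist_force: [0.7, -0.1, -4.6]
opening: 0.129
```

```bash
python3 - <<'E'
from h import *
Rm=R.from_euler('xyz',[180,0,-3.5],degrees=True).as_matrix()
print(rel([.7075,.024,.316],Rm))
E
```

```text
(array([ 8.92,  9.24, -0.19]), array([0.  , 0.01, 4.93]))
```

>>> servo_tool:
  series: [2, 2.2, -0.1, 0, 0, 1.2, -1, 4, 4.2, -0.2, 0, 0, 2.4, -1, 6, 6.2, -0.2, 0, 0, 3.5, -1, 7.6, 7.8, -0.2, 0, 0, 4.4, -1, 8.6, 8.9, -0.2, 0, 0, 4.9, -1, 8.9, 9.2, -0.2, 0, 0, 4.9, -1, 8.9, 9.2, -0.2, 0, 0, 4.9, -1]

```text
time_s: 14.45
ee_pos: [0.7057, 0.0267, 0.3161]
eef_rot: [-180.0, 0.0, -3.4]
wrist_force: [-0.2, 0.2, -5.3]
opening: 0.126
```

```bash
python3 - <<'E'
from h import *
s=env.sense();print(s['time_s'],s['ee_pos'],s['eef_rot'],s['opening'],s['wrist_force'],s['joint_pos'].round(0))
c=cap("wrist","w10"); 
c=cap("scene");crop(c,180,60,400,310,3,"s10")
c=cap("top");crop(c,240,60,440,240,4,"t10")
E
```

```text
14.45 [0.70568555 0.02671958 0.31609912] [-1.79974267e+02  3.05780406e-02 -3.35088705e+00] 0.12567350685845988 [-0.1788062   0.24585301 -5.32538119] [-10.  28.   5.  88.  -3.  64. -98.]
```

View pics/w10.png

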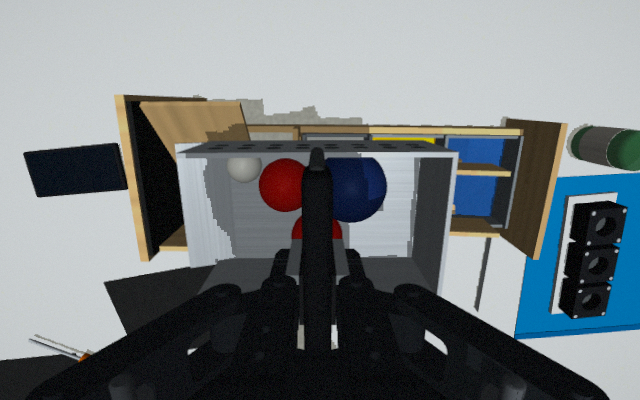

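View pics/s10.png

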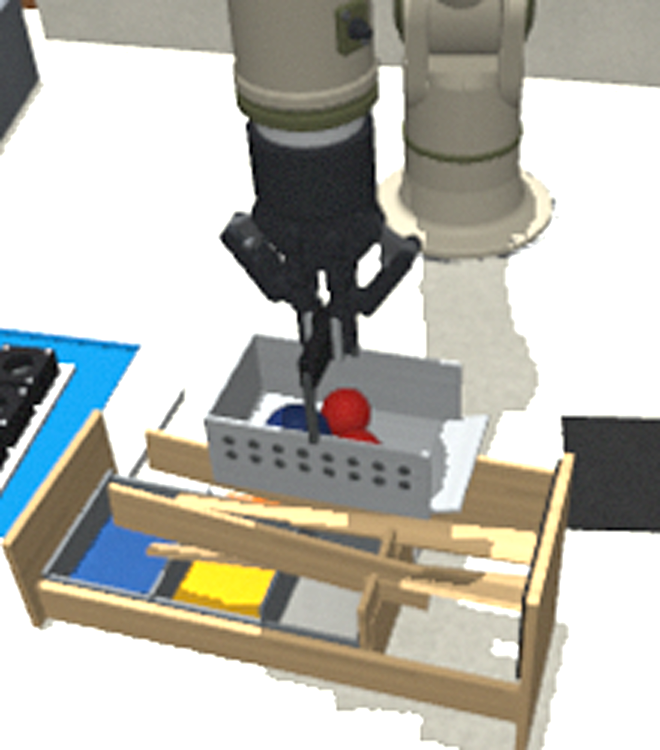

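View pics/t10.png

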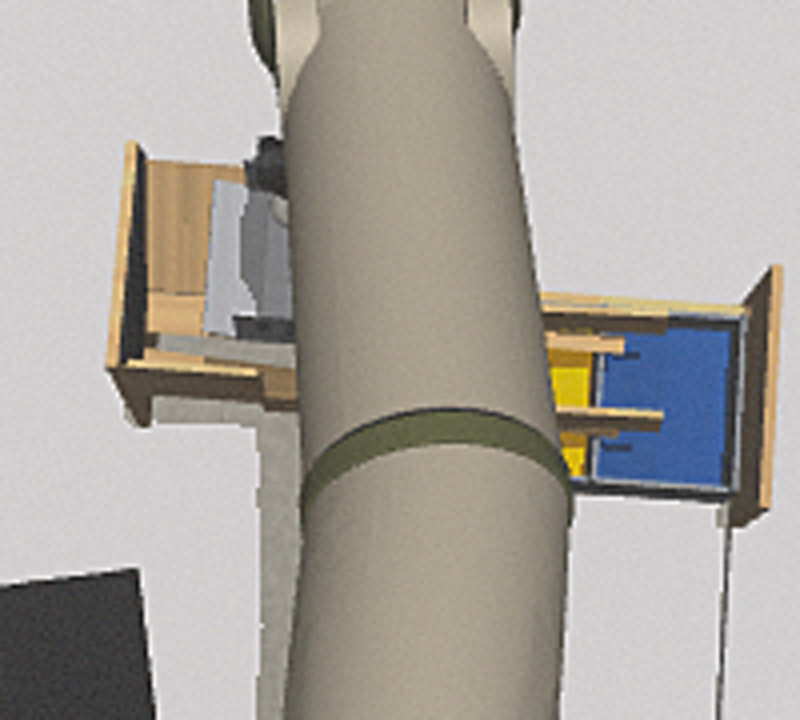

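```bash
python3 - <<'E'
from h import *
c=cap("top")
l=p2w(c,[(293.25,105),(291.25,143.75)],.246);print(l)
h=p2w(c,[(240+147/4,60+150/4),(240+125/4,60+362/4)],.205);print(h)
print(p2w(c,[(240+262/4,60+372/4),(240+125/4,60+362/4),(240+149/4,60+160/4)],.19))
E
```

```text
[[0.75331564 0.12393984 0.246     ]
 [0.65408213 0.12696874 0.246     ]]
[[0.78646397 0.17028785 0.205     ]
 [0.64584858 0.18114294 0.205     ]]
[[0.64358281 0.09371228 0.19      ]
 [0.64927782 0.18291101 0.19      ]
 [0.78484608 0.17044649 0.19      ]]
```

>>> servo_tool:
  series: [0.2, -0.1, 0, -1.5, 0, 0, -1, 0.4, -0.2, 0, -4, 0, 0, -1, 0.6, -0.3, 0, -7, 0, 0, -1, 0.8, -0.5, 0.05, -10, 0, 0, -1, 0.8, -0.7, 0.1, -13, 0, 0, -1, 0.8, -1.0, 0.1, -16, 0, 0, -1, 0.8, -1.4, 0.15, -19, 0, 0, -1, 0.8, -1.8, 0.2, -22, 0, 0, -1, 0.8, -2.2, 0.2, -24, 0, 0, -1, 0.8, -2.2, 0.2, -24, 0, 0, -1]

```text
time_s: 15.9
ee_pos: [0.7153, 0.0496, 0.3137]
eef_rot: [156.0, 0.0, -3.3]
wrist_force: [0.5, -0.1, -2.8]
opening: 0.131
```

```bash
python3 - <<'E'
from h import *
s=env.sense();print(s['time_s'],s['ee_pos'],s['eef_rot'],s['opening'],s['wrist_force'],s['joint_pos'].round(0))
c=cap("scene");crop(c,180,60,400,310,3,"s11")
c=cap("top");crop(c,240,60,440,240,4,"t11")
E
```

```text
15.9 [0.71528367 0.04959924 0.31367291] [ 1.56002963e+02  3.11185979e-02 -3.25093556e+00] 0.13084974842498587 [ 0.54524549 -0.09921537 -2.79451321] [ -27.   33.   14.   85.   16.   71. -115.]
```

View pics/s11.png

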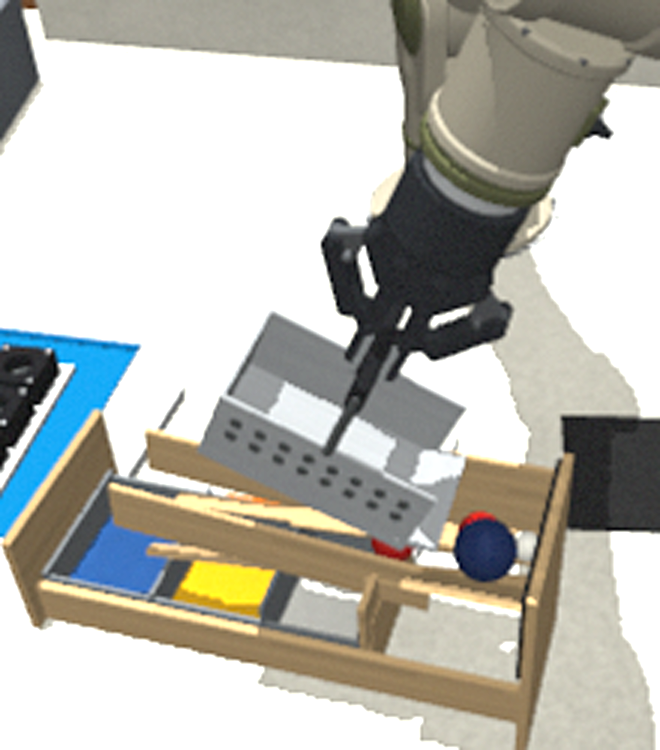

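View pics/t11.png

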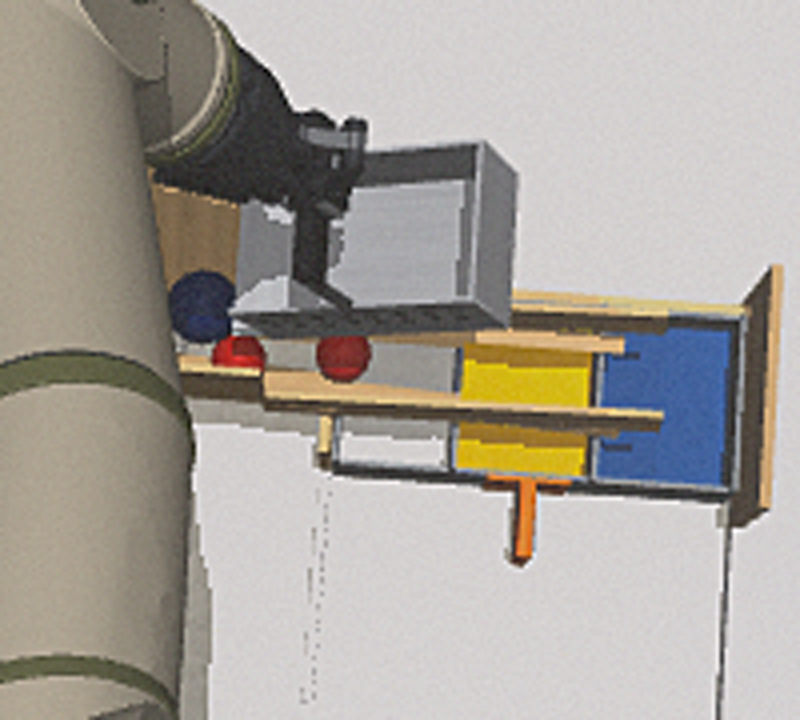

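>>> servo_tool:
  series: [0, 0, 0, 0, 0, 0, -1, 0, 0, 0, 0, 0, 0, -1, 0, 0, 0, 0, 0, 0, -1, 0, 0, 0, 0, 0, 0, -1, 0, 0, 0, 0, 0, 0, -1, 0, 0, 0, 0, 0, 0, -1, 0, 0, 0, 0, 0, 0, -1, 0, 0, 0, 0, 0, 0, -1]

```text
time_s: 17.0
ee_pos: [0.7152, 0.0477, 0.3142]
eef_rot: [156.0, 0.0, -3.4]
wrist_force: [-0.0, -0.4, -4.5]
opening: 0.13
```

```bash
python3 - <<'E'
from h import *
s=env.sense();print(s['time_s'],s['wrist_force'])
c=cap("scene");crop(c,180,60,400,310,3,"s12")
c=cap("top");crop(c,240,60,440,240,4,"t12")
E
```

```text
17.0 [-0.0495684  -0.38261135 -4.50609694]
```

View pics/s12.png

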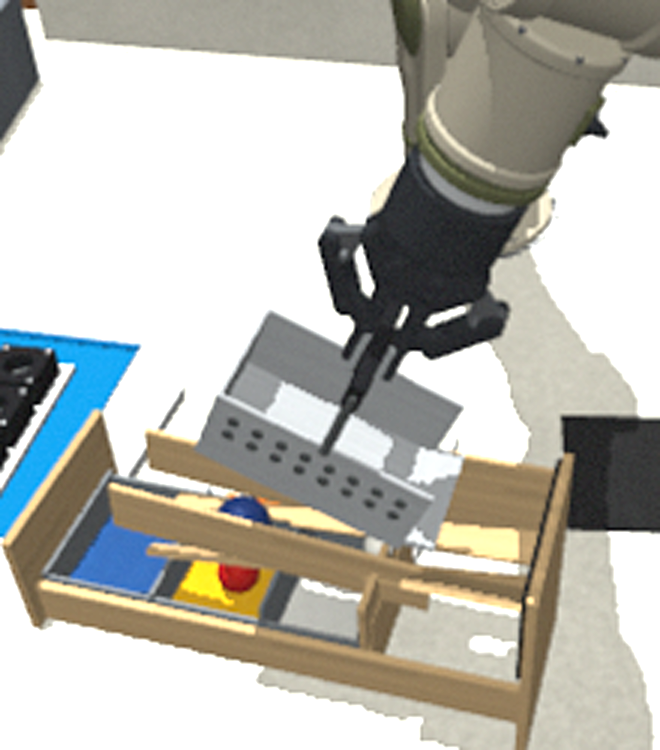

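View pics/t12.png

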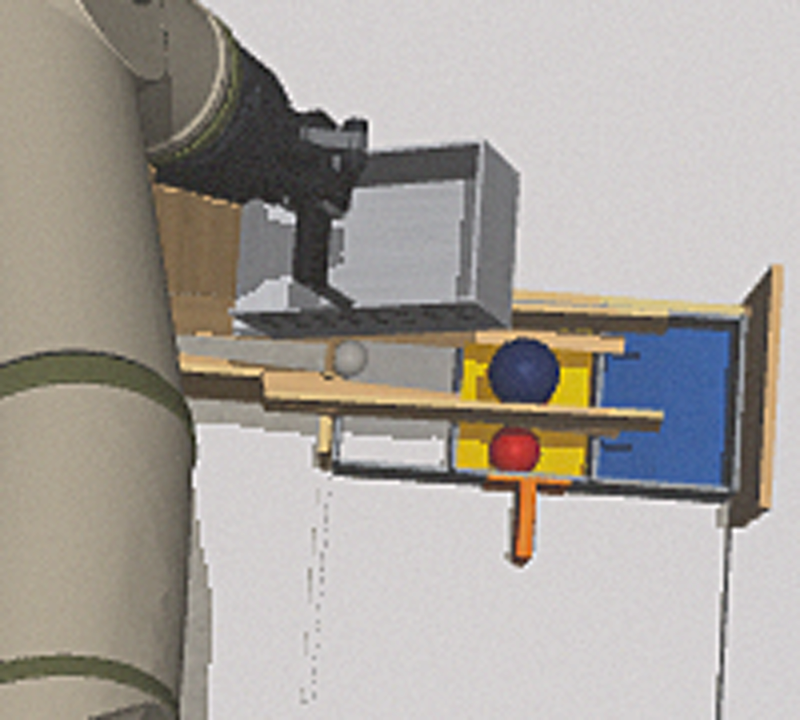

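>>> servo_tool:
  series: [0, 0, 0, 0, 0, 0, -1, 0, 0, 0, 0, 0, 0, -1, 0, 0, 0, 0, 0, 0, -1, 0, 0, 0, 0, 0, 0, -1, 0, 0, 0, 0, 0, 0, -1, 0, 0, 0, 0, 0, 0, -1, 0, 0, 0, 0, 0, 0, -1, 0, 0, 0, 0, 0, 0, -1]

```text
time_s: 18.1
ee_pos: [0.7152, 0.0477, 0.3142]
eef_rot: [156.0, 0.0, -3.4]
wrist_force: [0.0, 0.5, -2.5]
opening: 0.132
```

```bash
python3 - <<'E'
from h import *
s=env.sense();print(s['time_s'],s['wrist_force'])
c=cap("wrist","w13")
c=cap("top");crop(c,240,60,440,240,4,"t13")
E
```

```text
18.1 [ 0.0109027   0.4679806  -2.47401995]
```

View pics/w13.png

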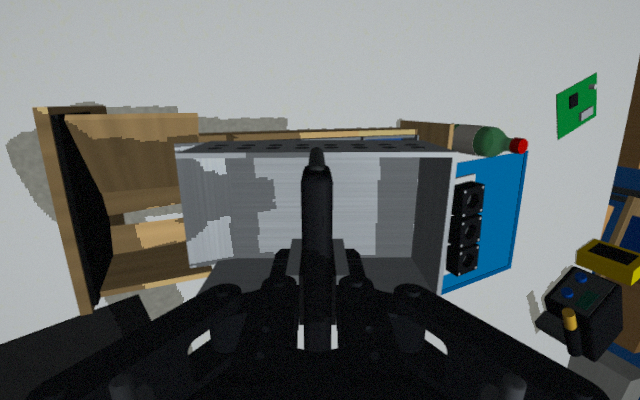

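View pics/t13.png

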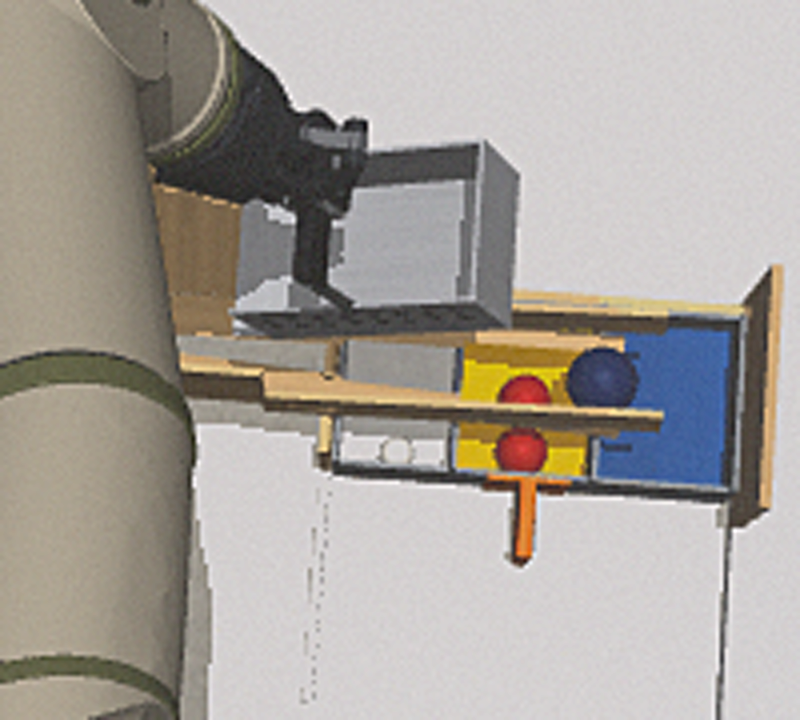

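```bash
python3 - <<'E'
from h import *
Rm=R.from_euler('xyz',[180,0,-3.5],degrees=True).as_matrix()
print(rel([.707,.02,.335],Rm))
E
```

```text
(array([-0.66,  3.41, -0.76]), array([ 2.4e+01, -2.0e-02,  1.1e-01]))
```

>>> servo_tool:
  series: [-0.1, 0.8, -1.5, 4, 0, 0, -1, -0.3, 1.6, -1.6, 10, 0, 0, -1, -0.5, 2.4, -1.4, 16, 0, 0, -1, -0.6, 3.0, -1.0, 21, 0, 0, -1, -0.7, 3.4, -0.8, 24, 0, 0, -1, -0.7, 3.4, -0.8, 24, 0, 0, -1, -0.7, 3.4, -0.8, 24, 0, 0, -1]

```text
time_s: 19.08
ee_pos: [0.7066, 0.021, 0.3352]
eef_rot: [180.0, 0.0, -3.3]
wrist_force: [0.5, 0.5, -1.8]
opening: 0.123
```

```bash
python3 - <<'E'
from h import *
s=env.sense();print(s['time_s'],s['ee_pos'],s['eef_rot'],s['wrist_force'])
Rm=R.from_euler('xyz',[180,0,10.5],degrees=True).as_matrix()
print(rel([.4437,.2857,.335],Rm))
c=cap("top");crop(c,240,60,440,240,4,"t14")
E
```

```text
19.075 [0.70658976 0.02104863 0.33521212] [ 1.79956314e+02  1.90943519e-02 -3.33426451e+00] [ 0.54763901  0.45118939 -1.84912137]
(array([-2.778e+01, -2.489e+01,  1.000e-02]), array([  0.04,   0.02, -13.83]))
```

View pics/t14.png

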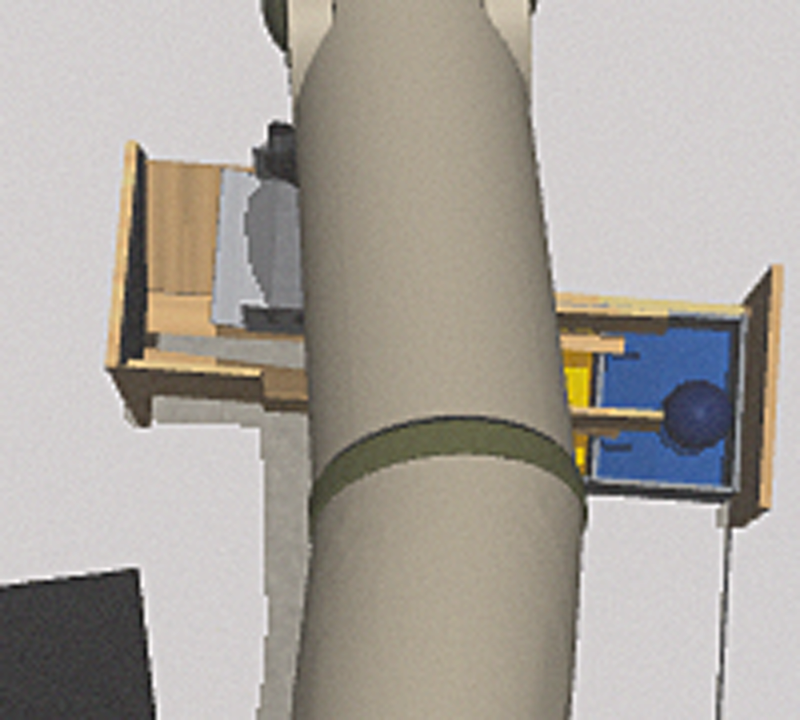

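Navy ball dropped in the blue lane. Carry the basket back.

>>> servo_tool:
  series: [-2, -2, 0, 0, 0, -1, -1, -6, -5.5, 0, 0, 0, -3, -1, -10, -9, 0, 0, 0, -5, -1, -14, -12.5, 0, 0, 0, -7, -1, -18, -16, 0, 0, 0, -9, -1, -22, -19.5, 0, 0, 0, -11, -1, -25.5, -23, 0, 0, 0, -13, -1, -27.8, -24.9, 0, 0, 0, -13.8, -1, -27.8, -24.9, 0, 0, 0, -13.8, -1, -27.8, -24.9, 0, 0, 0, -13.8, -1]

```text
time_s: 20.38
ee_pos: [0.444, 0.2855, 0.3354]
eef_rot: [180.0, -0.0, 10.5]
wrist_force: [-0.9, 0.1, -3.1]
opening: 0.128
```

```bash
python3 - <<'E'
from h import *
s=env.sense();print(s['time_s'],s['ee_pos'],s['eef_rot'],s['wrist_force'])
Rm=R.from_euler('xyz',[180,0,10.5],degrees=True).as_matrix()
print(rel([.4437,.2857,.092],Rm))
E
```

```text
20.375 [0.44400392 0.28548227 0.33543759] [ 1.79964658e+02 -3.02922592e-02  1.04668650e+01] [-0.92497154  0.06881383 -3.10640654]
(array([-0.04, -0.04, 24.34]), array([ 0.04, -0.03, -0.03]))
```

>>> servo_tool:
  series: [0, 0, 2, 0, 0, 0, -1, 0, 0, 6, 0, 0, 0, -1, 0, 0, 11, 0, 0, 0, -1, 0, 0, 16, 0, 0, 0, -1, 0, 0, 20, 0, 0, 0, -1, 0, 0, 22.5, 0, 0, 0, -1, 0, 0, 23.6, 0, 0, 0, -1, 0, 0, 24.2, 0, 0, 0, -1, 0, 0, 24.4, 0, 0, 0, -1, 0, 0, 24.4, 0, 0, 0, -1]

```text
time_s: 21.62
ee_pos: [0.4442, 0.2855, 0.092]
eef_rot: [-180.0, -0.1, 10.4]
wrist_force: [-0.3, -0.8, -3.4]
opening: 0.131
```

>>> servo_tool:
  series: [0, 0, 0.2, 0, 0, 0, -1, 0, 0, 0.2, 0, 0, 0, -1]

```text
time_s: 21.88
ee_pos: [0.4441, 0.2857, 0.09]
eef_rot: [-180.0, -0.1, 10.4]
wrist_force: [0.2, 0.5, 3.0]
opening: 0.128
```

Contact. Release and lift.

>>> servo_tool:
  series: [0, 0, 0, 0, 0, 0, -0.3, 0, 0, 0, 0, 0, 0, 0, 0, 0, 0, 0, 0, 0, 0, 0, 0, 0, 0, 0, 0, 0, 0, 0, -4, 0, 0, 0, 0, 0, 0, -9, 0, 0, 0, 0, 0, 0, -14, 0, 0, 0, 0, 0, 0, -14, 0, 0, 0, 0]

```text
time_s: 22.88
ee_pos: [0.4453, 0.2864, 0.2329]
eef_rot: [-179.8, -0.3, 10.4]
wrist_force: [-0.0, -0.5, -0.7]
opening: 0.496
```

```bash
python3 - <<'E'
from h import *
s=env.sense();print(s['time_s'],s['ee_pos'],s['eef_rot'],s['wrist_force'])
Rm=R.from_euler('xyz',[180,0,-3.5],degrees=True).as_matrix()
print(rel([.50,-.083,.18],Rm))
c=cap("wrist","w15")
E
```

```text
22.875 [0.44534294 0.28637713 0.2329364 ] [-179.82066064   -0.349204     10.39084863] [-0.03823243 -0.50198753 -0.67268761]
(array([-1.32, 37.33,  5.17]), array([-0.22, -0.33, 13.89]))
```

View pics/w15.png

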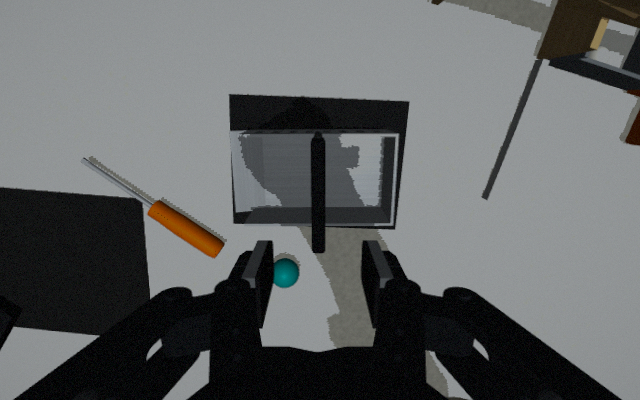

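>>> servo_tool:
  series: [0, 6, 0, 0, 0, 2, 0, -0.5, 12, 1, 0, 0, 5, 0, -0.8, 18, 2, 0, 0, 8, 0, -1, 24, 4, 0, 0, 11, 0, -1.3, 30, 5, 0, 0, 13.9, 0, -1.3, 37.3, 5.2, 0, 0, 13.9, 0, -1.3, 37.3, 5.2, 0, 0, 13.9, 0, -1.3, 37.3, 5.2, 0, 0, 13.9, 0]

```text
time_s: 23.92
ee_pos: [0.4977, -0.0842, 0.1763]
eef_rot: [-180.0, 0.1, -3.6]
wrist_force: [0.4, -0.6, -0.2]
opening: 0.499
```

```bash
python3 - <<'E'
from h import *
s=env.sense();print(s['time_s'],s['ee_pos'],s['eef_rot'],s['wrist_force'])
Rm=R.from_euler('xyz',[180,0,-3.5],degrees=True).as_matrix()
c=cap("wrist","w16")
print(rel([.562,-.0862,.10],Rm),rel([.562,-.0862,.012],Rm))
E
```

```text
23.925 [ 0.49767042 -0.08419816  0.17627037] [-1.79995148e+02  1.22704322e-01 -3.57880711e+00] [ 0.44947678 -0.6114202  -0.23257638]
(array([ 6.44, -0.06,  7.64]), array([-0.03,  0.1 ,  0.04])) (array([ 6.46, -0.05, 16.44]), array([-0.03,  0.1 ,  0.04]))
```

View pics/w16.png

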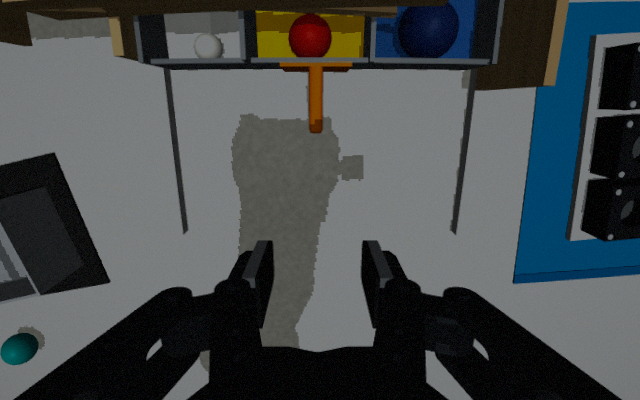

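>>> servo_tool:
  series: [3.5, 0, 3, 0, 0, 0, 0, 6.4, 0, 7, 0, 0, 0, 0, 6.4, 0, 11, 0, 0, 0, 0, 6.4, 0, 15, 0, 0, 0, 0, 6.4, 0, 16.3, 0, 0, 0, 0, 6.4, 0, 16.3, 0, 0, 0, -1, 6.4, 0, 16.3, 0, 0, 0, -1, 6.4, 0, 16.3, 0, 0, 0, -1, 6.4, 0, 16.3, 0, 0, 0, -1]
  newtons: 50

```text
time_s: 25.1
ee_pos: [0.5628, -0.0874, 0.0156]
eef_rot: [-180.0, -0.1, -3.5]
wrist_force: [-0.6, 2.7, 7.3]
opening: 0.129
```

>>> servo_tool:
  series: [-0.3, 0, -0.1, 0, 0, 0, -1, -1.2, 0, -0.1, 0, 0, 0, -1, -3, 0, -0.1, 0, 0, 0, -1, -5, 0, -0.1, 0, 0, 0, -1, -7, 0, -0.1, 0, 0, 0, -1, -9, 0, -0.1, 0, 0, 0, -1, -11, 0, -0.1, 0, 0, 0, -1, -12.7, 0, -0.1, 0, 0, 0, -1, -13.4, 0, -0.1, 0, 0, 0, -1, -13.6, 0, -0.1, 0, 0, 0, -1]

```text
time_s: 26.35
ee_pos: [0.4262, -0.0798, 0.0161]
eef_rot: [180.0, 0.2, -3.5]
wrist_force: [2.3, -1.1, -3.1]
opening: 0.126
```

>>> servo_tool:
  series: [0, 0, 0, 0, 0, 0, -1, 0, 0, 0, 0, 0, 0, -1]

```text
time_s: 26.6
ee_pos: [0.4261, -0.08, 0.0159]
eef_rot: [180.0, 0.3, -3.5]
wrist_force: [-1.3, -0.1, -1.0]
opening: 0.125
```

```bash
python3 - <<'E'
from h import *
s=env.sense();print(s['time_s'],s['ee_pos'],s['eef_rot'],s['wrist_force'])
c=cap("wrist","w17")
c=cap("top");crop(c,260,90,450,260,4,"t17")
E
```

```text
26.6 [ 0.42606958 -0.07997319  0.01592054] [179.98449473   0.25745334  -3.52037357] [-1.28829136 -0.11087848 -1.01672649]
```

View pics/w17.png

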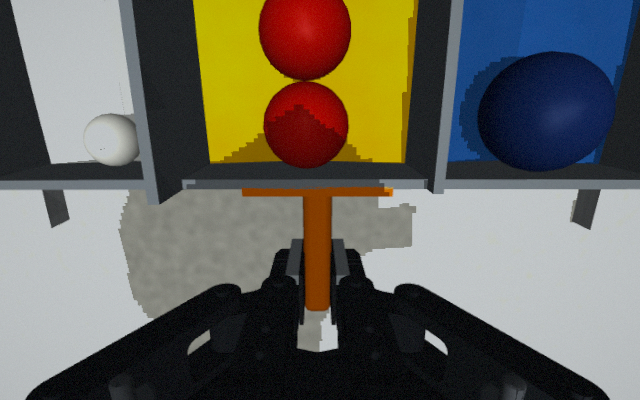

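View pics/t17.png

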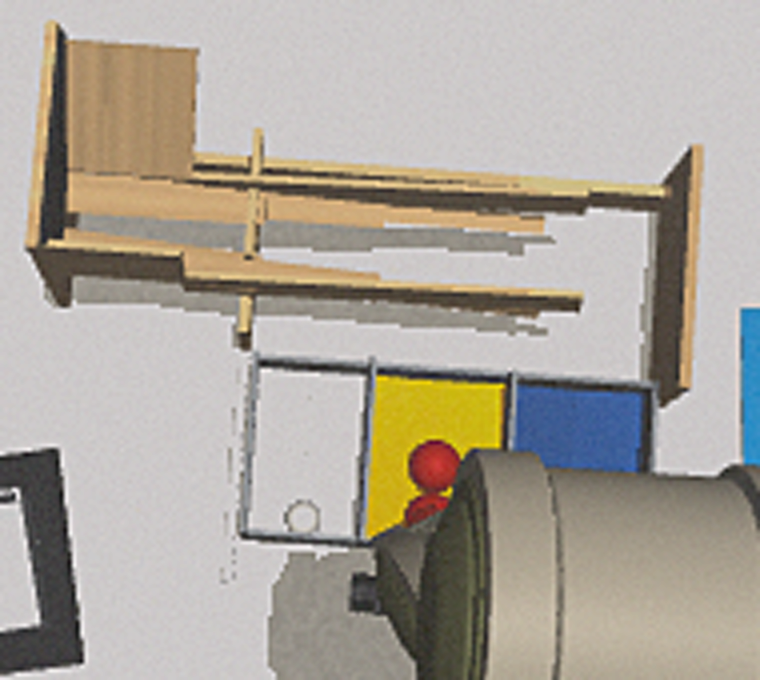

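>>> servo_tool:
  series: [0, 0, 0, 0, 0, 0, 0, 0, 0, 0, 0, 0, 0, 0, 0, 0, 0, 0, 0, 0, 0, 0, 0, 0, 0, 0, 0, 0, 0, 0, -5, 0, 0, 0, 0, 0, 0, -10, 0, 0, 0, 0, 3, 0, -14, 0, 0, 0, 0.2, 6, 0.2, -14, 0, 0, 0, 0.5, 6, 0.2, -14, 0, 0, 0, 0.5]

```text
time_s: 27.82
ee_pos: [0.4892, -0.0857, 0.1562]
eef_rot: [-180.0, 0.0, -3.5]
wrist_force: [-0.1, 0.9, -0.2]
opening: 0.749
```

```bash
python3 - <<'E'
from h import *
s=env.sense();print(s['time_s'],s['ee_pos'],s['eef_rot'],s['wrist_force'],s['opening'])
c=cap("wrist","w18")
import pickle; pickle.dump({k:c[k] for k in('image','mtx','k1','T')},open('w18.pkl','wb'))
c=cap("top");crop(c,300,160,440,260,5.7,"t18");pickle.dump({k:c[k] for k in('image','mtx','k1','T')},open('t18.pkl','wb'))
E
```

```text
27.825 [ 0.48916408 -0.08569816  0.15621884] [-1.79983496e+02  3.20835081e-02 -3.53732392e+00] [-0.11670501  0.93898748 -0.175922  ] 0.7485043420452542
```

View pics/w18.png

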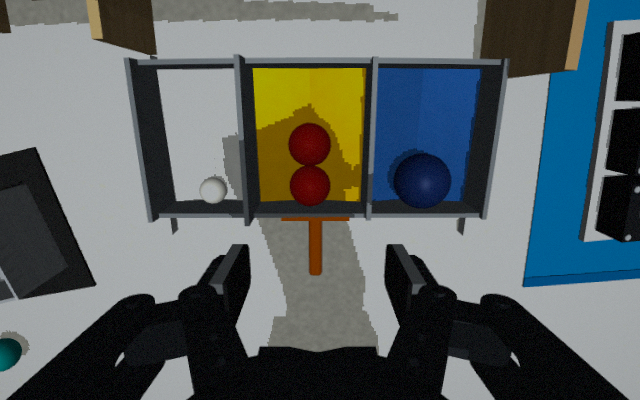

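View pics/t18.png

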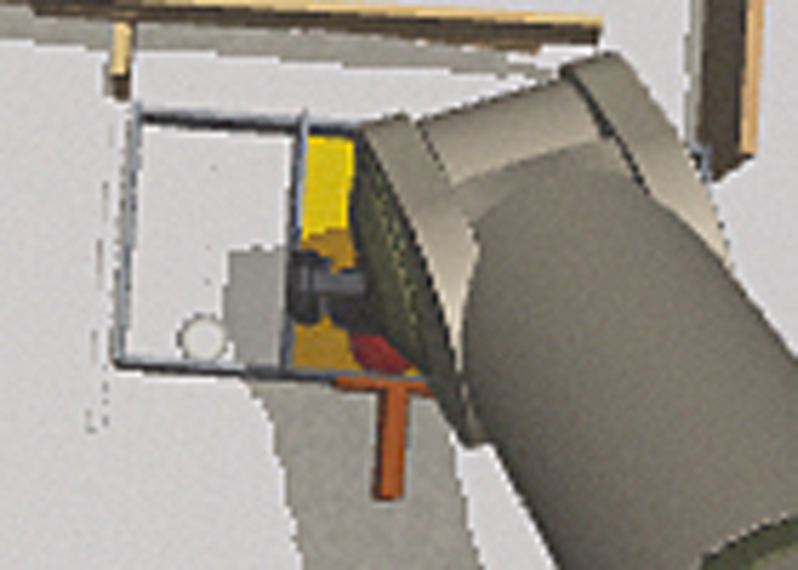

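```bash
python3 - <<'E'
from h import *
import pickle
c=pickle.load(open('w18.pkl','rb'))
im=c['image'].astype(int);m=((im[...,0]>60)&(im[...,1]<40)&(im[...,2]<40)).astype(np.uint8)
m[:, :270]=0;m[:,350:]=0;m[:120]=0;m[210:]=0
ys,xs=np.nonzero(m);print(xs.min(),xs.max(),ys.min(),ys.max(),m.sum())
for r in range(122,210,4): 
    q=np.nonzero(m[r])[0]; print(r,q.min() if len(q) else '',q.max() if len(q) else '')
for z in (.02,.028,.035):
    p=p2w(c,[(309.5,144),(309.8,185)],z);print(z,p.round(4).tolist(),np.linalg.norm(p[0]-p[1]))
s=(c['T']); print(w2p(c,[[.4892,-.0857,.0]]))
E
```

```text
288 330 123 205 2582
122  
126 298 320
130 294 324
134 291 326
138 289 329
142 289 329
146 289 330
150 289 328
154 292 327
158 295 325
162 298 321
166 303 316
170 296 323
174 293 326
178 291 328
182 291 328
186 291 328
190 290 329
194 293 326
198 294 325
202 299 319
206  
0.02 [[0.5264, -0.0805, 0.02], [0.4878, -0.0782, 0.02]] 0.03864279425955882
0.028 [[0.5274, -0.0807, 0.028], [0.4899, -0.0785, 0.028]] 0.037590761790429694
0.035 [[0.5282, -0.0809, 0.035], [0.4916, -0.0788, 0.035]] 0.036670233379941464
[[317.61381791 178.36963279]]
```

```bash
python3 - <<'E'
from h import *
Rm=R.from_euler('xyz',[180,0,-3.5],degrees=True).as_matrix()
for z in (.06,.01): print(rel([.527,-.0807,z],Rm))
E
```

```text
(array([ 4.09, -0.71,  9.5 ]), array([0.  , 0.27, 0.01]))
(array([ 4.11, -0.71, 14.5 ]), array([0.  , 0.27, 0.01]))
```

>>> servo_tool:
  series: [2, -0.4, 2, 0, 0, 0, 0.3, 4.1, -0.7, 5, 0, 0, 0, 0.3, 4.1, -0.7, 9, 0, 0, 0, 0.3, 4.1, -0.7, 12, 0, 0, 0, 0.3, 4.1, -0.7, 14, 0, 0, 0, 0.3, 4.1, -0.7, 14, 0, 0, 0, 0.3]

```text
time_s: 28.68
ee_pos: [0.5258, -0.0803, 0.014]
eef_rot: [180.0, 0.4, -3.4]
wrist_force: [0.7, -0.2, 0.6]
opening: 0.654
```

```bash
python3 - <<'E'
from h import *
s=env.sense();print(s['time_s'],s['ee_pos'],s['eef_rot'],s['wrist_force'],s['opening'])
c=cap("wrist","w19")
c=cap("scene");crop(c,200,100,360,280,4,"s19")
E
```

```text
28.675 [ 0.52581362 -0.08029474  0.01402473] [179.98485158   0.44634882  -3.41753032] [ 0.66948895 -0.17422968  0.58253423] 0.6538862356420956
```

View pics/w19.png

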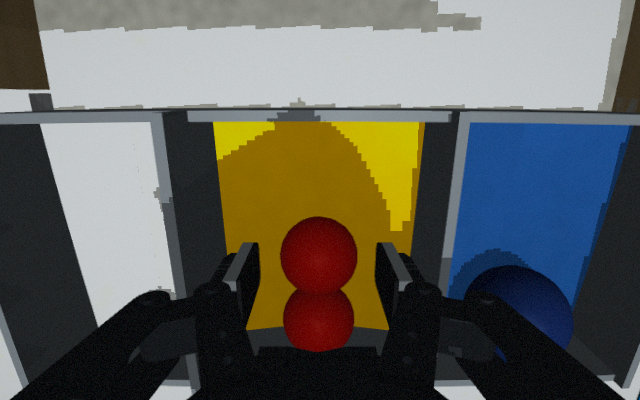

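View pics/s19.png

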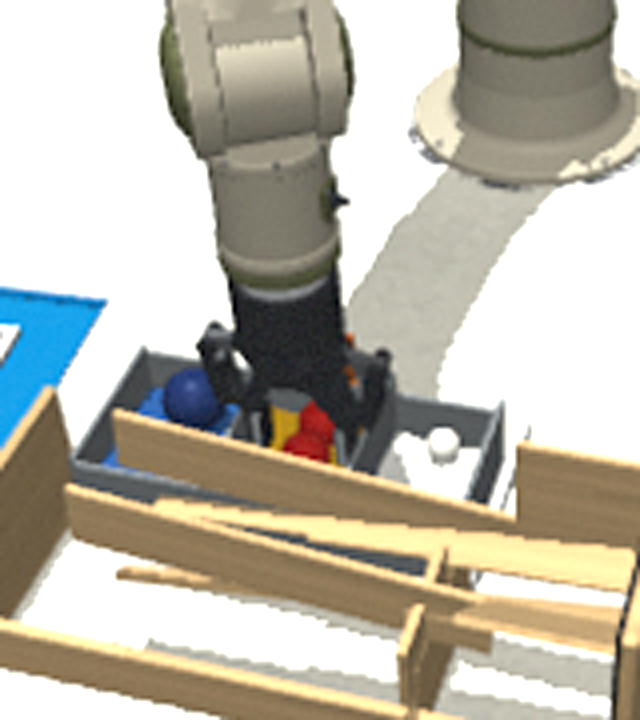

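>>> servo_tool:
  series: [0.1, 0, 0.3, 0, 0, 0, 0.3, 0.1, 0, 0.6, 0, 0, 0, 0.3, 0.1, 0, 0.6, 0, 0, 0, 0.3]

```text
time_s: 29.15
ee_pos: [0.5295, -0.081, 0.0103]
eef_rot: [180.0, 0.1, -3.5]
wrist_force: [0.3, -0.5, 7.2]
opening: 0.656
```

```bash
python3 - <<'E'
from h import *
s=env.sense();print(s['time_s'],s['ee_pos'],s['eef_rot'],s['wrist_force'],s['ft_torque'])
c=cap("wrist");crop(c,80,200,560,400,1.6,"w20")
c=cap("scene");crop(c,240,170,320,230,9,"s20")
E
```

```text
29.15 [ 0.52950895 -0.0809763   0.01026834] [ 1.79992226e+02  9.66570278e-02 -3.49311763e+00] [ 0.32792731 -0.50506894  7.23375647] [ 0.27951253  0.08411746 -0.02118569]
```

View pics/w20.png

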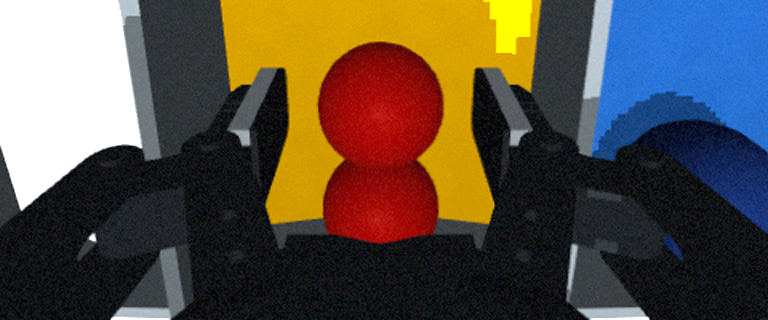

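View pics/s20.png

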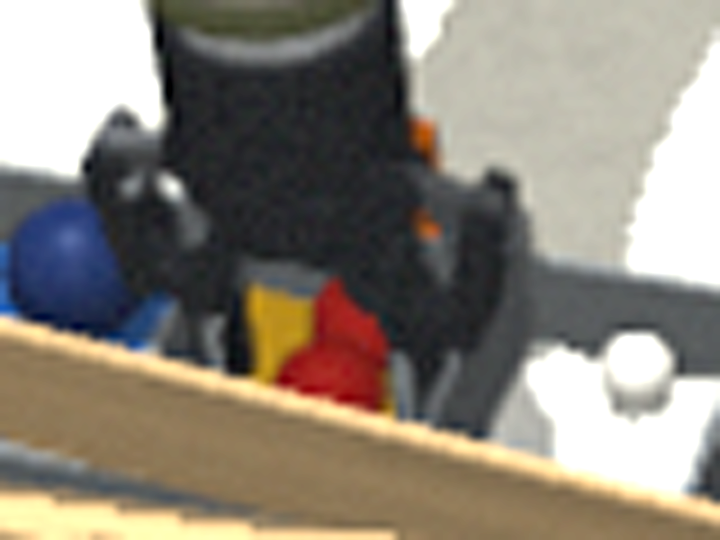

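>>> servo_tool:
  series: [-0.3, 0, -0.3, 0, 0, 0, 0.1, -0.3, 0, -0.3, 0, 0, 0, 0.1, -0.3, 0, 0, 0, 0, 0, 0.1, -0.3, 0, 0.3, 0, 0, 0, 0.1, -0.3, 0, 0.3, 0, 0, 0, 0.1]

```text
time_s: 29.88
ee_pos: [0.5264, -0.0806, 0.0087]
eef_rot: [180.0, 0.0, -3.4]
wrist_force: [-7.4, -2.3, 38.5]
opening: 0.551
```

>>> servo_tool:
  series: [0, 0, -0.7, 0, 0, 0, 0.1]

```text
time_s: 30.0
ee_pos: [0.526, -0.0807, 0.0139]
eef_rot: [180.0, 0.2, -3.5]
wrist_force: [0.1, -0.3, -0.3]
opening: 0.553
```

```bash
python3 - <<'E'
from h import *
s=env.sense();print(s['time_s'],s['ee_pos'],s['wrist_force'],s['ft_torque'],s['opening'])
c=cap("wrist");crop(c,80,200,560,400,1.6,"w21")
E
```

```text
30.0 [ 0.52598274 -0.08065496  0.01394455] [ 0.14217247 -0.30100293 -0.27673201] [ 0.03035187 -0.0312083   0.00585861] 0.5531013130509865
```

View pics/w21.png

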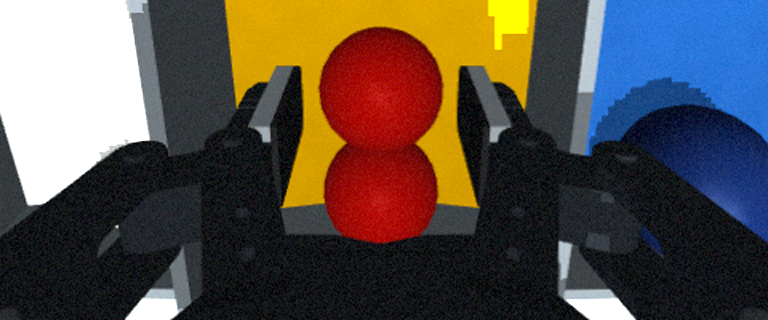

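>>> servo_tool:
  series: [0, -0.3, 0, 7, 0, 0, 0.1, 0, -0.3, 0, 7, 0, 0, 0.1, 0, -0.3, 0.3, 7, 0, 0, 0.1, 0, -0.3, 0.5, 7, 0, 0, 0.1, 0, -0.3, 0.5, 7, 0, 0, 0.1]

```text
time_s: 30.68
ee_pos: [0.5262, -0.0763, 0.0083]
eef_rot: [-173.0, 0.2, -3.3]
wrist_force: [-0.5, -0.4, 1.0]
opening: 0.553
```

>>> servo_tool:
  series: [0, 0, 0.15, 0, 0, 0, 0.1, 0, 0, 0.3, 0, 0, 0, 0.1, 0, 0, 0.3, 0, 0, 0, 0.1]

```text
time_s: 31.05
ee_pos: [0.5261, -0.0772, 0.0055]
eef_rot: [-173.0, 0.2, -3.5]
wrist_force: [-0.1, 0.6, -0.2]
opening: 0.548
```

```bash
python3 - <<'E'
from h import *
s=env.sense();print(s['time_s'],s['ee_pos'],s['wrist_force'],s['ft_torque'],s['opening'])
c=cap("wrist");crop(c,80,200,560,400,1.6,"w22")
E
```

```text
31.05 [ 0.52609385 -0.07723593  0.00545277] [-0.12979296  0.64541339 -0.1801207 ] [-0.11630041 -0.003268    0.01392677] 0.5479497245979894
```

View pics/w22.png

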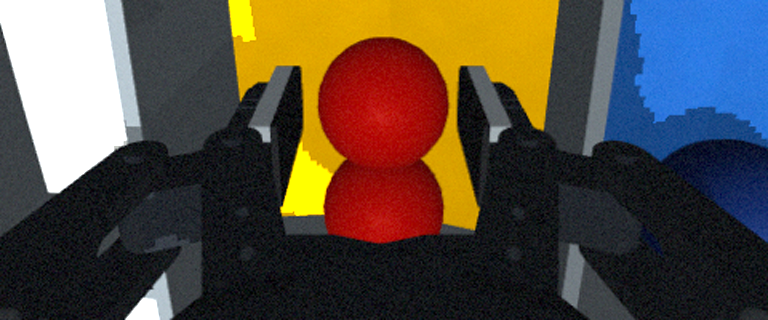

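>>> servo_tool:
  series: [0, 0, 0.15, 0, 0, 0, 0.1, 0, 0, 0.15, 0, 0, 0, -1, 0, 0, 0.15, 0, 0, 0, -1, 0, 0, 0.15, 0, 0, 0, -1]
  newtons: 30

```text
time_s: 31.6
ee_pos: [0.5262, -0.0774, 0.0041]
eef_rot: [-173.0, 0.2, -3.5]
wrist_force: [-0.3, -2.0, 2.3]
opening: 0.428
```

```bash
python3 - <<'E'
from h import *
s=env.sense();print(s['time_s'],s['ee_pos'],s['wrist_force'],s['ft_torque'],s['opening'])
c=cap("wrist");crop(c,80,200,560,400,1.6,"w23")
E
```

```text
31.6 [ 0.52619742 -0.07739173  0.00411884] [-0.30350098 -1.97392953  2.27136914] [-0.38744347  0.03191606  0.00495491] 0.42779648328459857
```

View pics/w23.png

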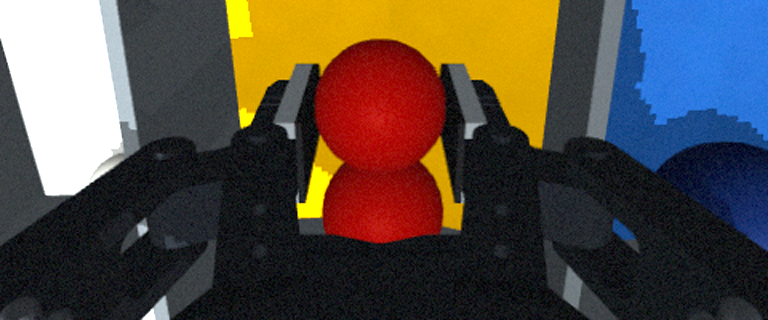

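>>> servo_tool:
  series: [0, 0, -0.5, 0, 0, 0, -1, 0, 0, -1.5, 0, 0, 0, -1, 0, 0, -3, 0, 0, 0, -1, 0, 0, -5, 0, 0, 0, -1, 0, 0, -7, 0, 0, 0, -1, 0, 0, -9.5, 0, 0, 0, -1, 0, 0, -12, 0, 0, 0, -1, 0, 0, -12.5, 0, 0, 0, -1]

```text
time_s: 32.65
ee_pos: [0.5263, -0.0929, 0.1302]
eef_rot: [-173.0, 0.0, -3.5]
wrist_force: [-0.0, -1.2, -1.0]
opening: 0.427
```

```bash
python3 - <<'E'
from h import *
s=env.sense();print(s['time_s'],s['ee_pos'],s['eef_rot'],s['wrist_force'],s['opening'])
c=cap("wrist","w24")
t=cap("top");crop(t,440,120,560,280,4,"t24")
E
```

```text
32.65 [ 0.52626641 -0.09291855  0.13020952] [-1.73049968e+02  2.53815170e-02 -3.52147257e+00] [-0.02307713 -1.20708493 -0.98561303] 0.42674055631900976
```

View pics/w24.png

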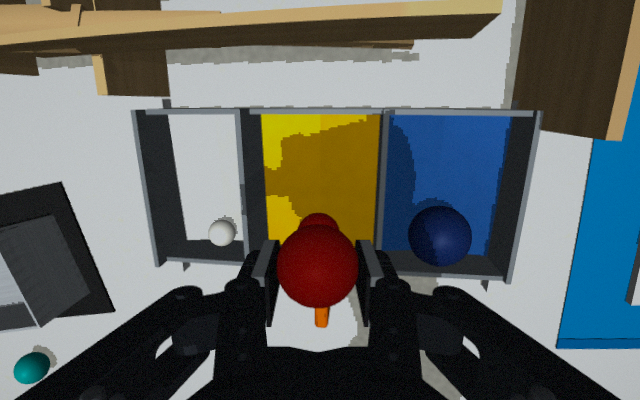

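View pics/t24.png

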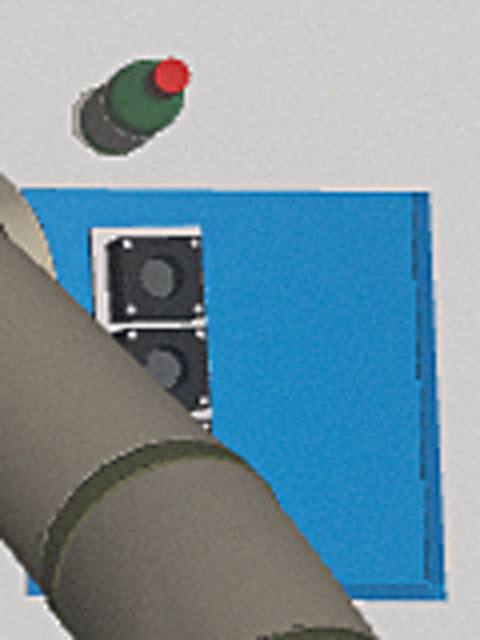

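```bash
python3 - <<'E'
from h import *
c=env.capture("wrist"); im=c['image'].astype(int)
m=((im[...,0]>60)&(im[...,1]<45)&(im[...,2]<45)).astype(np.uint8)
ys,xs=np.nonzero(m);print(xs.min(),xs.max(),ys.min(),ys.max())
for r in (240,250,260,265,270,280,300,304):
    q=np.nonzero(m[r])[0];print(r,q.min(),q.max())
M=c['mtx'];T=c['tool_from_camera']
n=cv2.undistortPoints(np.array([[[317.8,266.]]]),M,np.array([c['k1'],0,0,0.])).ravel()
for d in (.145,.15,.155,.16):
    p=T@np.array([n[0]*d,n[1]*d,d,1]);print(d,p[:3].round(4))
c=cap("top")
print(p2w(c,[(440+115/4,120+125/4)],0),p2w(c,[(440+171/4,120+75/4)],.14))
Rm=R.from_euler('xyz',[180,0,-2],degrees=True).as_matrix()
print(rel([.47,-.405,.16],Rm))
E
```

```text
277 357 212 314
240 285 349
250 280 352
260 278 356
265 277 356
270 278 356
280 279 355
300 295 339
304 302 332
0.145 [ 0.0017 -0.0003 -0.0273]
0.15 [-0.0007 -0.0003 -0.0228]
0.155 [-0.0032 -0.0003 -0.0183]
0.16 [-0.0056 -0.0003 -0.0139]
[[ 0.69645421 -0.38423267  0.        ]] [[ 0.69878754 -0.38103635  0.14      ]]
(array([-3.62, 30.91, -7.03]), array([-6.99,  0.14, -1.5 ]))
```

>>> servo_tool:
  series: [0, 3, -3, -2, 0, 0, -1, -0.5, 7, -7, -4, 0, 0, -1, -1, 11, -7, -6, 0, 0, -1, -1.5, 15, -7, -7, 0, 0, -1, -2, 19, -7, -7, 0, -1, -1, -2.5, 23, -7, -7, 0, -1.5, -1, -3.2, 27, -7, -7, 0, -1.5, -1, -3.6, 30, -7, -7, 0, -1.5, -1, -3.6, 30.9, -7, -7, 0, -1.5, -1, -3.6, 30.9, -7, -7, 0, -1.5, -1]

```text
time_s: 34.1
ee_pos: [0.4707, -0.4041, 0.1593]
eef_rot: [-179.9, 0.1, -2.0]
wrist_force: [0.1, 0.6, -0.4]
opening: 0.424
```

```bash
python3 - <<'E'
from h import *
s=env.sense();print(s['time_s'],s['ee_pos'],s['eef_rot'],s['wrist_force'],s['opening'])
c=cap("wrist","w25")
E
```

```text
34.1 [ 0.47071295 -0.40412916  0.15934974] [-1.79932168e+02  1.37824226e-01 -1.97854208e+00] [ 0.07002989  0.59028813 -0.39533139] 0.42400348556975964
```

View pics/w25.png

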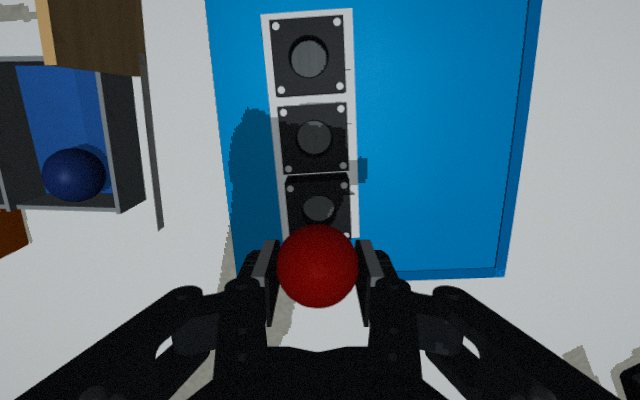

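```bash
python3 - <<'E'
from h import *
c=cap("wrist");crop(c,250,10,370,240,2.6*1.0,"w25c")
im=cv2.resize(c['image'][10:240,250:370,::-1],None,fx=2.6,fy=2.6,interpolation=cv2.INTER_CUBIC)
im=cv2.convertScaleAbs(im,alpha=3);cv2.imwrite("pics/w25c.png",im)
E
```

```text
(no output)
```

View pics/w25c.png

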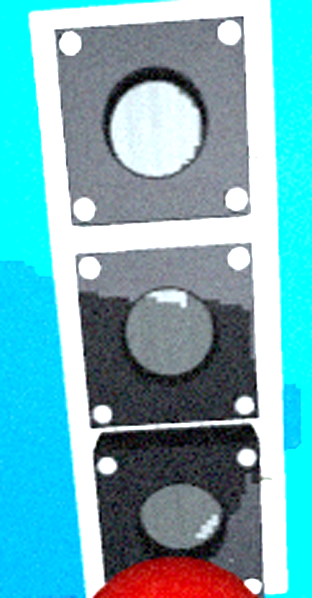

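```bash
python3 - <<'E'
from h import *
c=cap("wrist")
f=lambda L:[(250+x/2.6-.3,10+y/2.6-.3) for x,y in L]
for L in ([(70,42),(229,33),(236,199),(84,209)],[(89,267),(238,258),(245,405),(102,414)]):
    w=p2w(c,f(L),.04);print(w.round(4).tolist(),w.mean(0).round(4))
w=p2w(c,f([(107,466),(253,587)]),.04);print(w.mean(0))
E
```

```text
[[0.6041, -0.3747, 0.04], [0.6051, -0.423, 0.04], [0.5569, -0.4245, 0.04], [0.5554, -0.3761, 0.04]] [ 0.5804 -0.3996  0.04  ]
[[0.5374, -0.3766, 0.04], [0.5387, -0.4249, 0.04], [0.4905, -0.4267, 0.04], [0.489, -0.3782, 0.04]] [ 0.5139 -0.4016  0.04  ]
[ 0.44724962 -0.40401966  0.04      ]
```

```bash
python3 - <<'E'
from h import *
Rm=R.from_euler('xyz',[180,0,-2],degrees=True).as_matrix()
print(rel([.514,-.4016,.04],Rm))
E
```

```text
(array([ 4.28, -0.28, 12.01]), array([-0.03,  0.09,  0.14]))
```

>>> servo_tool:
  series: [2, -0.1, 1, 0, 0, 0, -1, 4.3, -0.3, 4, 0, 0, 0, -1, 4.3, -0.3, 8, 0, 0, 0, -1, 4.3, -0.3, 11, 0, 0, 0, -1, 4.3, -0.3, 12, 0, 0, 0, -1, 4.3, -0.3, 12, 0, 0, 0, -1, 4.3, -0.3, 12, 0, 0, 0, -1]

```text
time_s: 35.12
ee_pos: [0.5145, -0.4035, 0.0412]
eef_rot: [179.9, 0.0, -2.0]
wrist_force: [0.4, 0.0, 0.2]
opening: 0.422
```

```bash
python3 - <<'E'
from h import *
s=env.sense();print(s['time_s'],s['ee_pos'],s['eef_rot'],s['wrist_force'],s['opening'])
c=cap("wrist","w26")
c=cap("scene");crop(c,120,130,220,230,7,"s26")
E
```

```text
35.125 [ 0.51448409 -0.40353821  0.04122169] [ 1.79945074e+02  8.84890021e-03 -1.97626949e+00] [0.44688332 0.00364056 0.20790696] 0.42157405814923804
```

View pics/w26.png

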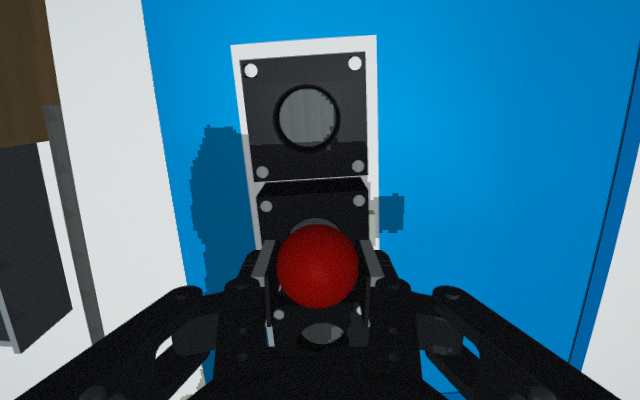

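View pics/s26.png

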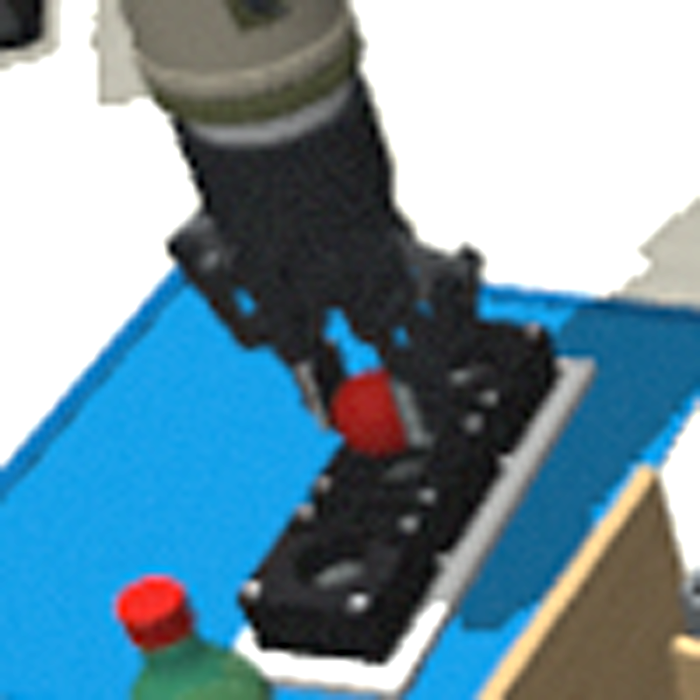

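```bash
python3 - <<'E'
from h import *
c=cap("wrist")
w=p2w(c,[(266,206),(359,200.5),(278.5,314.5),(359,311)],.04);print(w.round(4))
w2=p2w(c,[(251,71),(355,63.5),(358,166),(262,172.5)],.04);print(w2.round(4),w2.mean(0))
s=env.sense();print(s['ee_pos'])
E
```

```text
[[ 0.5362 -0.3773  0.04  ]
 [ 0.5375 -0.4259  0.04  ]
 [ 0.4694 -0.3792  0.04  ]
 [ 0.4701 -0.4262  0.04  ]]
[[ 0.6026 -0.3753  0.04  ]
 [ 0.6042 -0.4239  0.04  ]
 [ 0.5558 -0.4253  0.04  ]
 [ 0.5541 -0.3766  0.04  ]] [ 0.57913482 -0.40028858  0.04      ]
[ 0.51400212 -0.40377778  0.04119362]
```

>>> servo_tool:
  series: [0, -0.1, 0.6, 0, 0, 0, -1, 0, -0.1, 1.0, 0, 0, 0, -1, 0, -0.1, 1.0, 0, 0, 0, -1]

```text
time_s: 35.65
ee_pos: [0.5132, -0.4021, 0.0295]
eef_rot: [-180.0, 0.1, -2.0]
wrist_force: [-0.4, -0.3, -0.1]
opening: 0.421
```

>>> servo_tool:
  series: [0, 0, 0.15, 0, 0, 0, -1, 0, 0, 0.3, 0, 0, 0, -1, 0, 0, 0.3, 0, 0, 0, -1]

```text
time_s: 36.02
ee_pos: [0.5133, -0.4024, 0.0269]
eef_rot: [180.0, 0.1, -2.0]
wrist_force: [-0.9, 0.8, -0.6]
opening: 0.423
```

>>> servo_tool:
  series: [0, 0, 0.15, 0, 0, 0, -1, 0, 0, 0.3, 0, 0, 0, -1, 0, 0, 0.3, 0, 0, 0, -1]

```text
time_s: 36.4
ee_pos: [0.513, -0.4025, 0.0251]
eef_rot: [179.9, 0.1, -2.0]
wrist_force: [-5.1, 1.6, 12.5]
opening: 0.423
```

```bash
python3 - <<'E'
from h import *
s=env.sense();print(s['time_s'],s['ee_pos'],s['eef_rot'],s['wrist_force'],s['opening'])
c=cap("wrist");crop(c,200,160,440,360,3,"w27")
E
```

```text
36.4 [ 0.51299526 -0.40253772  0.02511896] [ 1.79942096e+02  1.44104671e-01 -1.99553283e+00] [-5.13918576  1.59543332 12.5027898 ] 0.4232038142620492
```

View pics/w27.png

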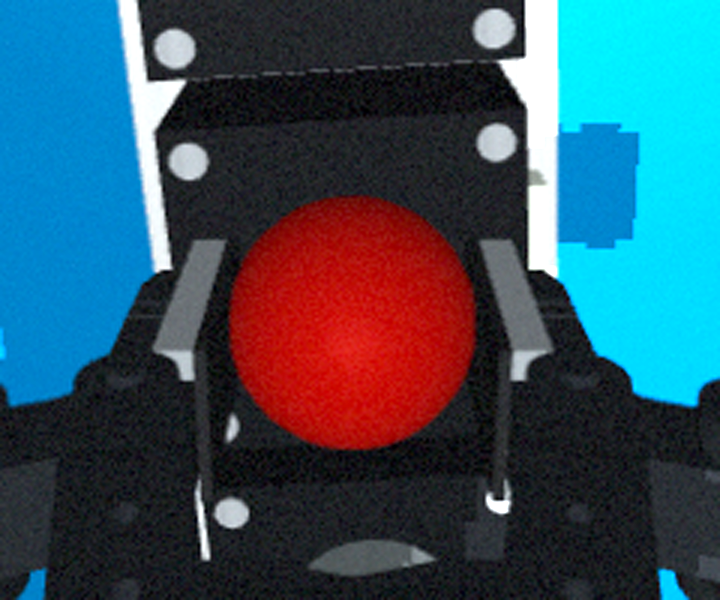

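>>> servo_tool:
  series: [-0.15, 0, -0.1, 0, 0, 0, -1, -0.15, 0, -0.1, 0, 0, 0, -0.2, -0.15, 0, -0.1, 0, 0, 0, 0, -0.15, 0, -0.1, 0, 0, 0, 0.3, -0.15, 0, -0.1, 0, 0, 0, 0.3, -0.15, 0, -3, 0, 0, 0, 0.3, -0.15, 0, -8, 0, 0, 0, 0.3, -2.5, 0, -13, 0, 0, 0, 0.3, -4.5, 0, -13, 0, 0, 0, 0.3, -4.5, 0, -13, 0, 0, 0, 0.3]

```text
time_s: 37.7
ee_pos: [0.4667, -0.4013, 0.1539]
eef_rot: [180.0, 0.2, -2.1]
wrist_force: [0.1, 0.2, -0.4]
opening: 0.652
```

```bash
python3 - <<'E'
from h import *
s=env.sense();print(s['time_s'],s['ee_pos'],s['eef_rot'],s['wrist_force'],s['opening'])
c=cap("wrist","w28")
E
```

```text
37.7 [ 0.46669769 -0.40128921  0.15386636] [179.96858637   0.19072786  -2.08495436] [ 0.05712352  0.23953164 -0.35656488] 0.6517657607493015
```

View pics/w28.png

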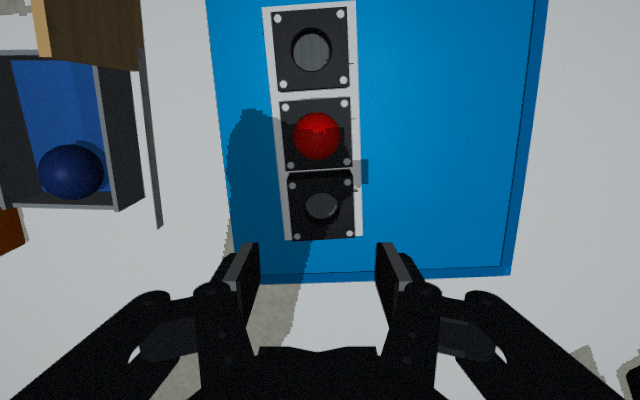

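```bash
python3 - <<'E'
from h import *
c=cap("wrist");im=c['image'].astype(int)
m=((im[...,0]>60)&(im[...,1]<45)&(im[...,2]<45)).astype(np.uint8)
n,l,st,ce=cv2.connectedComponentsWithStats(m);i=1+np.argmax(st[1:,4]);print(st[i],ce[i])
print(p2w(c,[ce[i]],.051))
im=cv2.resize(c['image'][0:245,250:370,::-1],None,fx=2.4,fy=2.4,interpolation=cv2.INTER_CUBIC)
cv2.imwrite("pics/w28c.png",cv2.convertScaleAbs(im,alpha=3))
E
```

```text
[ 295  114   45   47 1675] [316.89970149 136.55522388]
[[ 0.51454617 -0.4018924   0.051     ]]
```

View pics/w28c.png

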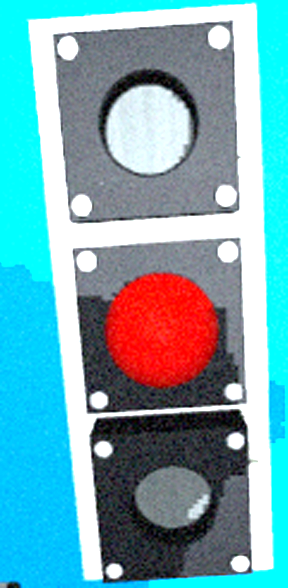

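```bash
python3 - <<'E'
from h import *
c=cap("wrist")
f=lambda L:[(250+x/2.4-.3,0+y/2.4-.3) for x,y in L]
for L in ([(68,48),(218,37),(226,196),(81,205)],[(87,261),(228,251),(234,391),(99,400)],[(103,449),(236,440),(240,564),(114,572)]):
    w=p2w(c,f(L),.04);print(w.mean(0).round(4))
Rm=R.from_euler('xyz',[180,0,-3.5],degrees=True).as_matrix()
print(rel([.489,-.082,.18],Rm))
E
```

```text
[ 0.5808 -0.3995  0.04  ]
[ 0.5146 -0.4017  0.04  ]
[ 0.448  -0.4037  0.04  ]
(array([  0.89, -31.9 ,  -2.66]), array([-0.06,  0.14,  1.53]))
```

>>> servo_tool:
  series: [0, -6, -2.5, 0, 0, 0.5, 0.1, 0.2, -12, -2.7, 0, 0, 1, 0.1, 0.4, -18, -2.7, 0, 0, 1.5, 0.1, 0.6, -24, -2.7, 0, 0, 1.5, 0.1, 0.9, -30, -2.7, 0, 0, 1.5, 0.1, 0.9, -31.9, -2.7, 0, 0, 1.5, 0.1, 0.9, -31.9, -2.7, 0, 0, 1.5, 0.1, 0.9, -31.9, -2.7, 0, 0, 1.5, 0.1]

```text
time_s: 38.85
ee_pos: [0.4889, -0.083, 0.1805]
eef_rot: [180.0, 0.2, -3.5]
wrist_force: [0.7, 0.6, -0.3]
opening: 0.55
```

```bash
python3 - <<'E'
from h import *
s=env.sense();print(s['time_s'],s['ee_pos'],s['eef_rot'],s['wrist_force'],s['opening'])
c=cap("wrist","w29");im=c['image'].astype(int)
m=((im[...,0]>50)&(im[...,1]<40)&(im[...,2]<40)).astype(np.uint8)
n,l,st,ce=cv2.connectedComponentsWithStats(m);i=1+np.argmax(st[1:,4]);print(st[i],ce[i])
print(p2w(c,[ce[i]],.026))
E
```

```text
38.85 [ 0.48894095 -0.08301938  0.18046425] [ 1.79990868e+02  1.57068334e-01 -3.51192164e+00] [ 0.6574739   0.61091054 -0.32404567] 0.5496964136671226
[ 294  160   38   38 1106] [312.65551537 178.3363472 ]
[[ 0.48937121 -0.07814471  0.026     ]]
```

View pics/w29.png

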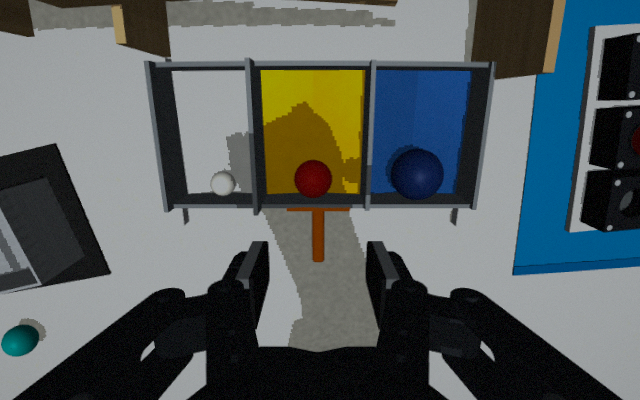

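```bash
python3 - <<'E'
from h import *
Rm=Tw([0,0,0],[-173,0,-3.5])[:3,:3]
t=np.array([.489,-.0748,.0045])
for h in (.08,.02,0.): print(rel(t-h*Rm[:,2],Rm))
E
```

```text
(array([-0.01,  0.11,  9.66]), array([ 7.01,  0.15, -0.08]))
(array([ 1.000e-02, -6.200e-01,  1.562e+01]), array([ 7.01,  0.15, -0.08]))
(array([ 1.00e-02, -8.70e-01,  1.76e+01]), array([ 7.01,  0.15, -0.08]))
```

>>> servo_tool:
  series: [0, 0.1, 5, 4, 0, 0, 0.1, 0, 0.1, 9.7, 7, 0, 0, 0.1, 0, -0.3, 13, 7, 0, 0, 0.1, 0, -0.6, 15.6, 7, 0, 0, 0.1, 0, -0.75, 16.6, 7, 0, 0, 0.1, 0, -0.8, 17.1, 7, 0, 0, 0.1, 0, -0.8, 17.1, 7, 0, 0, 0.1]

```text
time_s: 39.78
ee_pos: [0.4893, -0.0746, 0.0104]
eef_rot: [-173.0, 0.1, -3.5]
wrist_force: [0.3, -0.7, 0.5]
opening: 0.549
```

```bash
python3 - <<'E'
from h import *
s=env.sense();print(s['time_s'],s['ee_pos'],s['eef_rot'],s['wrist_force'],s['opening'])
c=cap("wrist");crop(c,80,200,560,400,1.6,"w30")
E
```

```text
39.775 [ 0.48933137 -0.07463666  0.0104431 ] [-1.73022290e+02  6.86539245e-02 -3.50714054e+00] [ 0.26217654 -0.71818865  0.45535365] 0.5493586330683803
```

View pics/w30.png

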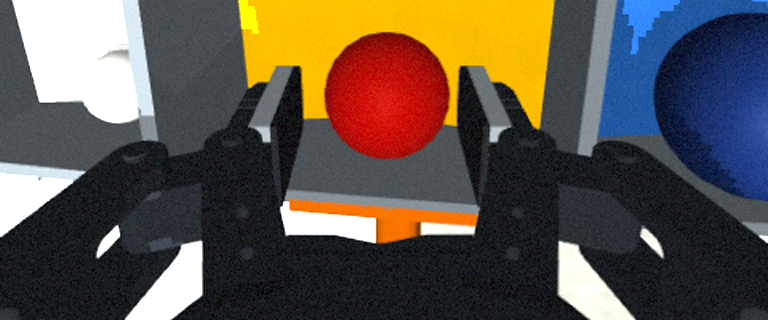

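>>> servo_tool:
  series: [0, 0.15, 0.3, 0, 0, 0, 0.1, 0, 0.15, 0.6, 0, 0, 0, 0.1, 0, 0.15, 0.6, 0, 0, 0, 0.1]

```text
time_s: 40.2
ee_pos: [0.4893, -0.0756, 0.0043]
eef_rot: [-173.1, 0.1, -3.5]
wrist_force: [0.2, -1.5, 6.8]
opening: 0.547
```

Light contact at the same height as before; close here.

>>> servo_tool:
  series: [0, 0, -0.05, 0, 0, 0, 0.1, 0, 0, -0.05, 0, 0, 0, -1, 0, 0, -0.05, 0, 0, 0, -1, 0, 0, -0.05, 0, 0, 0, -1]
  newtons: 30

```text
time_s: 40.7
ee_pos: [0.4891, -0.0753, 0.0045]
eef_rot: [-173.0, 0.1, -3.5]
wrist_force: [-1.3, -1.6, 5.4]
opening: 0.419
```

```bash
python3 - <<'E'
from h import *
s=env.sense();print(s['time_s'],s['ee_pos'],s['eef_rot'],s['wrist_force'],s['opening'])
c=cap("wrist");crop(c,80,200,560,400,1.6,"w31")
E
```

```text
40.7 [ 0.48906651 -0.07528762  0.00454636] [-1.73020905e+02  8.76607517e-02 -3.49221542e+00] [-1.33575001 -1.58717916  5.41924025] 0.4187177421556903
```

View pics/w31.png

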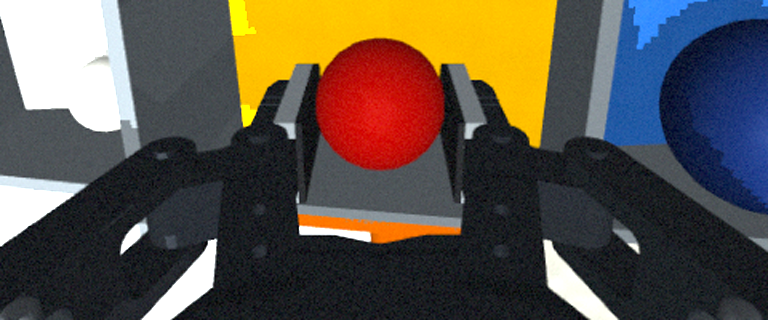

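>>> servo_tool:
  series: [0, 0, -0.5, 0, 0, 0, -1, 0, 0, -1.5, 0, 0, 0, -1, 0, 0, -3, 0, 0, 0, -1, 0, 0, -6, 0, 0, 0, -1, 0, 0, -10, 0, 0, 0, -1, 0, 0, -14, 0, 0, 0, -1, 0, 0, -17, 0, 0, 0, -1]

```text
time_s: 41.62
ee_pos: [0.4877, -0.0961, 0.1752]
eef_rot: [-173.0, 0.1, -3.5]
wrist_force: [0.5, 0.5, -1.0]
opening: 0.426
```

```bash
python3 - <<'E'
from h import *
s=env.sense();print(s['time_s'],s['ee_pos'],s['eef_rot'],s['wrist_force'],s['opening'])
Rm=R.from_euler('xyz',[180,0,-2],degrees=True).as_matrix()
print(rel([.4478,-.404,.12],Rm))
c=cap("wrist","w32")
E
```

```text
41.625 [ 0.487655   -0.09607019  0.17524148] [-1.73027379e+02  6.99661027e-02 -3.48888634e+00] [ 0.46913762  0.50593795 -1.04525069] 0.425555562343761
(array([-2.1 , 31.42,  1.73]), array([-6.97, -0.02, -1.49]))
```

View pics/w32.png

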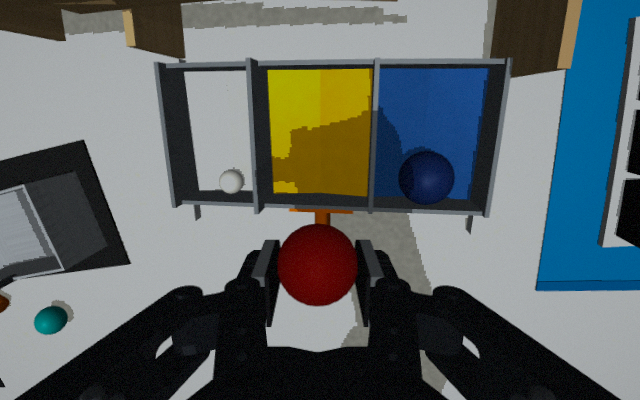

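>>> servo_tool:
  series: [0, 4, -0.5, -2, 0, 0, -1, -0.4, 9, -1.5, -4, 0, 0, -1, -0.8, 14, -2, -6, 0, 0, -1, -1.2, 19, -2, -7, 0, -1, -1, -1.6, 24, -1.5, -7, 0, -1.5, -1, -2.1, 29, 0, -7, 0, -1.5, -1, -2.1, 31.4, 1.5, -7, 0, -1.5, -1, -2.1, 31.4, 1.7, -7, 0, -1.5, -1, -2.1, 31.4, 1.7, -7, 0, -1.5, -1]

```text
time_s: 42.8
ee_pos: [0.4484, -0.4021, 0.118]
eef_rot: [-179.9, 0.0, -1.9]
wrist_force: [0.1, 1.4, 0.4]
opening: 0.427
```

```bash
python3 - <<'E'
from h import *
s=env.sense();print(s['time_s'],s['ee_pos'],s['eef_rot'],s['wrist_force'],s['opening'])
Rm=R.from_euler('xyz',[180,0,-2],degrees=True).as_matrix()
print(rel([.447,-.404,.04],Rm))
E
```

```text
42.8 [ 0.44839484 -0.40207471  0.11796505] [-1.79939966e+02  3.22211100e-02 -1.89500352e+00] [0.09390884 1.36526822 0.40607798] 0.4266808884198917
(array([-0.13,  0.21,  7.8 ]), array([-0.06,  0.03,  0.1 ]))
```

>>> servo_tool:
  series: [-0.1, 0.2, 3, 0, 0, 0, -1, -0.1, 0.2, 6, 0, 0, 0, -1, -0.1, 0.2, 7.5, 0, 0, 0, -1, -0.1, 0.2, 7.8, 0, 0, 0, -1, -0.1, 0.2, 7.8, 0, 0, 0, -1]

```text
time_s: 43.42
ee_pos: [0.4477, -0.4053, 0.0409]
eef_rot: [180.0, -0.0, -1.9]
wrist_force: [-0.2, -0.9, -1.0]
opening: 0.422
```

```bash
python3 - <<'E'
from h import *
s=env.sense();print(s['time_s'],s['ee_pos'],s['eef_rot'],s['wrist_force'],s['opening'])
c=cap("wrist");crop(c,200,130,440,330,3,"w33")
E
```

```text
43.425 [ 0.44771842 -0.4053106   0.04087251] [ 1.79968091e+02 -3.47123244e-02 -1.94848114e+00] [-0.19419462 -0.90570945 -0.9507447 ] 0.4223674710860356
```

View pics/w33.png

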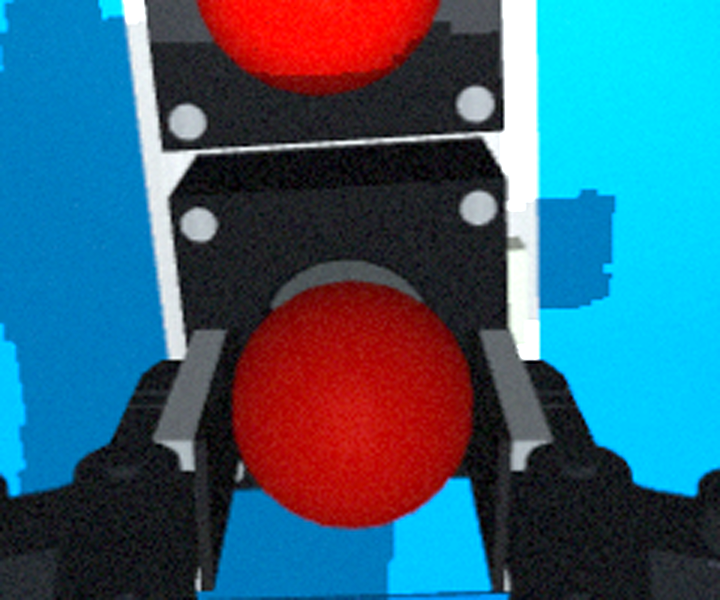

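```bash
python3 - <<'E'
from h import *
c=cap("wrist")
w=p2w(c,[(200+199/3,130+225/3),(200+478/3,130+208/3)],.04);print(w.round(4),w.mean(0)-[.0242,.0007,0])
s=env.sense();print(s['ee_pos'])
E
```

```text
[[ 0.4704 -0.3793  0.04  ]
 [ 0.4718 -0.4278  0.04  ]] [ 0.44689523 -0.4042304   0.04      ]
[ 0.4476176  -0.40572096  0.0410964 ]
```

>>> servo_tool:
  series: [-0.2, -0.13, 0.8, 0, 0, 0, -1, -0.2, -0.13, 1.3, 0, 0, 0, -1, -0.2, -0.13, 1.4, 0, 0, 0, -1, -0.2, -0.13, 1.4, 0, 0, 0, -1]

```text
time_s: 44.02
ee_pos: [0.4471, -0.4044, 0.0271]
eef_rot: [179.9, -0.2, -2.0]
wrist_force: [2.2, -0.4, 9.3]
opening: 0.419
```

Contact; release and rise.

>>> servo_tool:
  series: [0, 0, 0, 0, 0, 0, -0.2, 0, 0, 0, 0, 0, 0, 0, 0, 0, 0, 0, 0, 0, 0.3, 0, 0, 0, 0, 0, 0, 0.3, 0, 0, -3, 0, 0, 0, 0.3, 0, 0, -8, 0, 0, 0, 0.3, 0, 0, -13, 0, 0, 0, 0.3, 0, 0, -15, 0, 0, 0, 0.3, 0, 0, -15, 0, 0, 0, 0.3]

```text
time_s: 45.15
ee_pos: [0.4455, -0.4047, 0.1774]
eef_rot: [179.9, -0.1, -2.0]
wrist_force: [-0.9, -1.1, -0.2]
opening: 0.649
```

```bash
python3 - <<'E'
from h import *
s=env.sense();print(s['time_s'],s['ee_pos'],s['eef_rot'],s['wrist_force'],s['opening'])
c=cap("wrist","w34");im=c['image'].astype(int)
m=((im[...,0]>60)&(im[...,1]<45)&(im[...,2]<45)).astype(np.uint8)
n,l,st,ce=cv2.connectedComponentsWithStats(m)
for i in range(1,n):
    if st[i,4]>300: print(st[i],ce[i],p2w(c,[ce[i]],.051))
Rm=R.from_euler('xyz',[180,0,-3.5],degrees=True).as_matrix()
print(rel([.43,-.0795,.14],Rm))
E
```

```text
45.15 [ 0.44553406 -0.40470555  0.1774424 ] [ 1.79881826e+02 -1.00910117e-01 -2.01863940e+00] [-0.87881752 -1.05323643 -0.23226231] 0.6491925222825531
[ 290   86   44   45 1515] [311.43432343 108.29636964] [[ 0.51457366 -0.40197283  0.051     ]]
[ 297  165   40   39 1196] [316.23662207 184.0083612 ] [[ 0.44752042 -0.40378355  0.051     ]]
(array([ -2.63, -32.42,   3.58]), array([ 0.04, -0.  ,  1.49]))
```

View pics/w34.png

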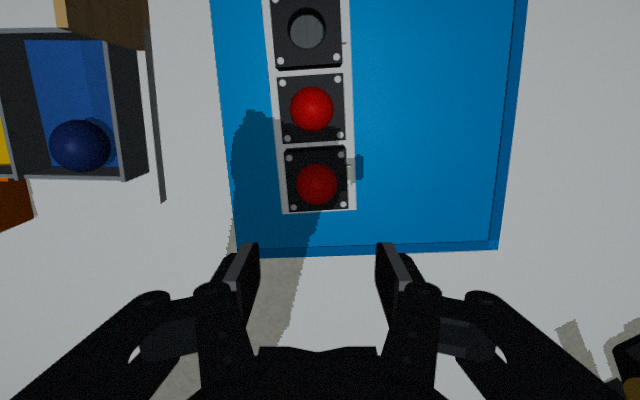

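>>> servo_tool:
  series: [-0.5, -6, 0, 0, 0, 0.5, 0, -1, -12, 0.5, 0, 0, 1, 0, -1.5, -18, 1, 0, 0, 1.5, 0, -2, -24, 2, 0, 0, 1.5, 0, -2.7, -30, 3, 0, 0, 1.5, 0, -2.7, -32.4, 3.6, 0, 0, 1.5, 0, -2.7, -32.4, 3.6, 0, 0, 1.5, 0, -2.7, -32.4, 3.6, 0, 0, 1.5, 0]

```text
time_s: 46.2
ee_pos: [0.4289, -0.0801, 0.1394]
eef_rot: [180.0, 0.1, -3.5]
wrist_force: [-0.2, -1.1, 1.2]
opening: 0.5
```

```bash
python3 - <<'E'
from h import *
s=env.sense();print(s['time_s'],s['ee_pos'],s['eef_rot'],s['wrist_force'],s['opening'])
c=cap("wrist","w35")
Rm=R.from_euler('xyz',[180,0,-3.5],degrees=True).as_matrix()
print(rel([.428,-.08,.014],Rm))
E
```

```text
46.2 [ 0.42894764 -0.08007072  0.13940592] [ 1.79990119e+02  1.01619500e-01 -3.51068999e+00] [-0.20413622 -1.14779124  1.21495082] 0.500309807528346
(array([-0.1 , -0.04, 12.56]), array([ 0.01,  0.07, -0.07]))
```

View pics/w35.png

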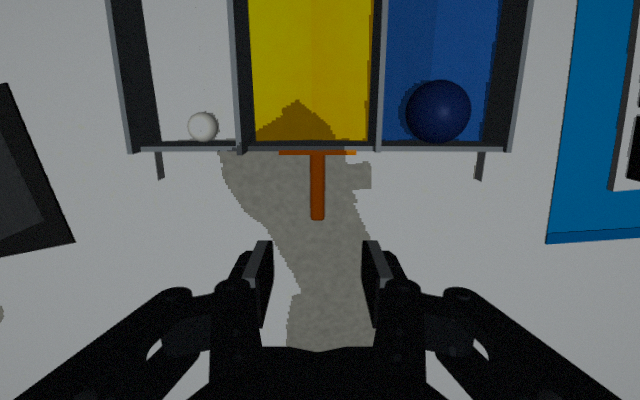

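>>> servo_tool:
  series: [-0.1, 0, 4, 0, 0, 0, 0, -0.1, 0, 8, 0, 0, 0, 0, -0.1, 0, 11.5, 0, 0, 0, 0, -0.1, 0, 12.4, 0, 0, 0, 0, -0.1, 0, 12.4, 0, 0, 0, 0, -0.1, 0, 12.4, 0, 0, 0, -1, -0.1, 0, 12.4, 0, 0, 0, -1, -0.1, 0, 12.4, 0, 0, 0, -1, -0.1, 0, 12.4, 0, 0, 0, -1]
  newtons: 50

```text
time_s: 47.38
ee_pos: [0.4287, -0.08, 0.0168]
eef_rot: [180.0, -0.1, -3.5]
wrist_force: [-0.3, -1.6, 7.2]
opening: 0.127
```

>>> servo_tool:
  series: [0.3, 0, -0.1, 0, 0, 0, -1, 1.2, 0, -0.1, 0, 0, 0, -1, 3, 0, -0.1, 0, 0, 0, -1, 5, 0, -0.1, 0, 0, 0, -1, 7, 0, -0.1, 0, 0, 0, -1, 9, 0, -0.1, 0, 0, 0, -1, 11, 0, -0.1, 0, 0, 0, -1, 12.5, 0, -0.1, 0, 0, 0, -1, 13, 0, -0.1, 0, 0, 0, -1, 13, 0, -0.1, 0, 0, 0, -1]

```text
time_s: 48.62
ee_pos: [0.5588, -0.0872, 0.017]
eef_rot: [-180.0, -0.1, -3.5]
wrist_force: [0.3, -2.0, -3.3]
opening: 0.127
```

>>> servo_tool:
  series: [0.3, 0, 0, 0, 0, 0, -1, 0.6, 0, 0, 0, 0, 0, -1, 0.6, 0, 0, 0, 0, 0, -1]

```text
time_s: 49.0
ee_pos: [0.5642, -0.0876, 0.0171]
eef_rot: [180.0, 0.0, -3.5]
wrist_force: [-2.1, 0.2, -1.8]
opening: 0.127
```

>>> servo_tool:
  series: [0.2, 0, 0, 0, 0, 0, -1, 0.4, 0, 0, 0, 0, 0, -1, 0.4, 0, 0, 0, 0, 0, -1]

```text
time_s: 49.38
ee_pos: [0.5658, -0.0874, 0.0169]
eef_rot: [180.0, 0.2, -3.5]
wrist_force: [-8.6, 3.4, 2.9]
opening: 0.127
```

>>> servo_tool:
  series: [-0.15, 0, 0, 0, 0, 0, -1, -0.15, 0, 0, 0, 0, 0, 0, -0.15, 0, 0, 0, 0, 0, 0, -0.15, 0, 0, 0, 0, 0, 0, -0.15, 0, -5, 0, 0, 0, 0, -0.15, 0, -11, 0, 0, 0, 0, -3, 0, -16, 0, 0, 0, 0, -6, 0, -20, 0, 0, 0, 0, -6, 0, -20, 0, 0, 0, 0]

```text
time_s: 50.5
ee_pos: [0.508, -0.0844, 0.2199]
eef_rot: [179.9, -0.2, -3.5]
wrist_force: [0.8, -0.1, -1.4]
opening: 0.499
```

```bash
python3 - <<'E'
from h import *
s=env.sense();print(s['time_s'],s['ee_pos'],s['wrist_force'],s['opening'])
c=cap("wrist","w36")
cap("scene","s36")
cap("top","t36")
E
```

```text
50.5 [ 0.50804084 -0.0844341   0.21990019] [ 0.79760974 -0.13538599 -1.40578167] 0.49892104283563415
```

View pics/w36.png

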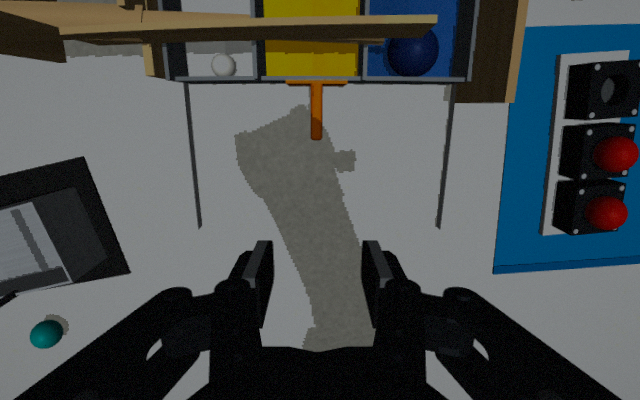

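View pics/s36.png

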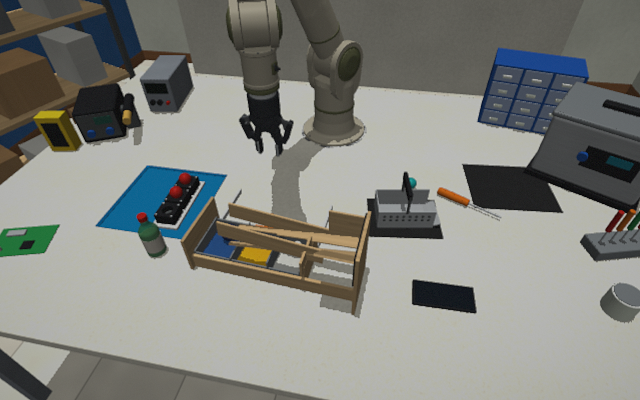

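View pics/t36.png

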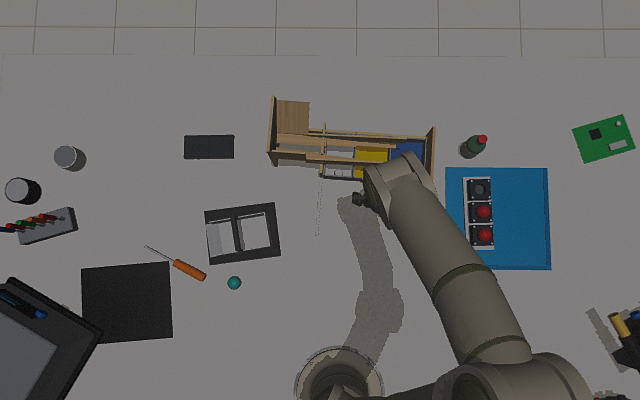

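```bash
python3 - <<'E'
from h import *
c=cap("top")
print(p2w(c,[(235,215),(241,251)],.134), p2w(c,[(205,211),(274,203),(280.5,256),(210,265)],.003).mean(0))
print(env.hand_in())
E
```

```text
[[0.48489092 0.28243518 0.134     ]
 [0.38907607 0.26325551 0.134     ]] [0.44232409 0.28380919 0.003     ]
the job is handed in; nothing more can be done
None
```

The job is done and handed in at about 50 s of the 208 s allowed; `hand_in` gives no verdict, so the results below are from my own last checks.

- **Tray in and tipping:** I pushed the tray home and tipped the basket into the hopper. Four balls ran through: one 25 mm, two 38 mm and one 50 mm. I then stood the empty basket back on its mat.
- **Sorting:** I drew the tray out about 137 mm. All four balls were already in their own lanes, so nothing had to be moved by hand.
- **38 mm balls:** They went into units 1 and 2. Both measured within about 1 mm of the cup centres and sat in the cups.
- **Final state:** The tray was pushed back against its stop until I felt contact, and the last wrist picture matched the first home picture. The white and dark blue balls were in their lanes. The bail was about 12 mm from the mat's middle, and the last overall pictures showed the phone, bottle and screwdriver where they started.

Three things disagreed or went wrong on the way:

- **Fingertip position:** The fingertips stood some 30 mm or more higher than the stated TCP geometry. My first pinch of the tab closed above it, and I corrected for the offset from then on.
- **Hard contact:** While reaching for the first red ball, part of the gripper pressed on the tray, most likely a finger linkage on the tall divider. The wrist read 38.5 N, close to the 40 N limit. I raised it straight away and tilted the tool 7 degrees for both picks.
- **Camera offset:** The top and wrist cameras differed by about 3–5 mm in x. I used the wrist camera for placing the balls.

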